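# Load the controller rack and set its selector

## Task

Get the training rack ready for a test: first turn the selector fully anticlockwise to its end stop (off), then, with it off, lay each loose plug-in module on the rack's shelf and slide it fully home into a slot of its own (any slot), and only then turn the selector clockwise exactly three clicks from the end stop. Two or three modules lie on the bench; fit them all, and leave the other things on the bench where they are.

Things in the scene. Friction and masses are not known exactly. Their poses are not given: they have to be found in the camera images.
- rack: Fixed grey rack, 226 mm wide. Origin: on the bench, mid slot-mouth plane; +x into the slots, +y left. Level shelf, top 10 mm above the bench, reaches 110 mm out (-x) from the mouths; its floor runs on into the slots. Three slots 70 mm apart, each 59 wide, 13 high, 60 deep to a solid end; 11 mm walls between, noses rounded. Roof over slots 30 mm above the bench; block behind (x 60 to 135) 42 mm high.
- bay0 (a point): Where the origin of a fully home module lies in the right-hand (-y) slot: in the plane of the slot mouth, middle of the slot, on its floor (10 mm above the bench). Axes as rack.
- bay1 (a point): Where the origin of a fully home module lies in the middle slot: in the plane of the slot mouth, middle of the slot, on its floor (10 mm above the bench). Axes as rack.
- bay2 (a point): Where the origin of a fully home module lies in the left-hand (+y) slot: in the plane of the slot mouth, middle of the slot, on its floor (10 mm above the bench). Axes as rack.
- module0: Loose module (all alike; None if absent), 130-210 g: white slab 120 long (x), 56 wide, 10 mm thick, lying flat; on top an upright grey grip 44 long (x), 16 wide, from 10 to 44 mm above the underside, spanning x = -54 to -10 mm. Centre of mass x = -26 mm. Origin: middle of the underside; +x end (away from the grip) enters the slot, z up. Fully home, its front end touches the slot's end; half the slab and the grip stay outside.
- module1: Loose module (all alike; None if absent), 130-210 g: white slab 120 long (x), 56 wide, 10 mm thick, lying flat; on top an upright grey grip 44 long (x), 16 wide, from 10 to 44 mm above the underside, spanning x = -54 to -10 mm. Centre of mass x = -26 mm. Origin: middle of the underside; +x end (away from the grip) enters the slot, z up. Fully home, its front end touches the slot's end; half the slab and the grip stay outside.
- module2: Loose module (all alike; None if absent), 130-210 g: white slab 120 long (x), 56 wide, 10 mm thick, lying flat; on top an upright grey grip 44 long (x), 16 wide, from 10 to 44 mm above the underside, spanning x = -54 to -10 mm. Centre of mass x = -26 mm. Origin: middle of the underside; +x end (away from the grip) enters the slot, z up. Fully home, its front end touches the slot's end; half the slab and the grip stay outside.
- selector_box: The fixed box that carries the selector: grey, 110 x 110 mm, 50 mm high; origin at the middle of its underside, x away from the robot at yaw 0, z up. Six dots round the knob mark the positions, the biggest one (towards the box's +y) is the end stop.
- selector (a joint): Selector knob angle (rad): 0 at the anticlockwise end stop (off), growing clockwise seen from above to 2.618 at the other stop. Six click positions 30 degrees (0.524 rad) apart. A spring detent (about 0.1 N m) pulls a released knob into the nearest one. The pointer (white line) points to the box's +y at 0, to the box's +x at three clicks (1.571).
- selector_grip (a point): Point on the knob's vertical axis in the middle of its black grip bar, 79 mm above the bench. The bar is 56 mm long, 14 mm thick, from 62 to 92 mm above the bench; its length lies along this point's x axis, which points to the pointer's end and turns with the knob. Under it a disc of 29 mm radius, top 62 mm above the bench.
- screwdriver: bystander: black-handled screwdriver, 190 mm long, lying on the bench; origin under its middle
- pliers: bystander: wire pliers with green handles, about 150 mm long, 14 mm high, lying flat
- pushbutton: bystander: panel push button with a red head, 70 mm long, 30 mm high, lying on its side
- relay: bystander: plug-in relay with a clear case, 36 x 28 mm, 62 mm tall, upright
- mouse: bystander: black computer mouse, 105 x 60 mm, 34 mm high
Mind the look-alikes: they are no part of the job. Leave any orange look-alike of the module0 alone.

How it is judged (in metres and radians):
On the way, in this order (a step that is already met when the one before it is completed fails the run):
1. the selector is turned back to its anticlockwise end stop, before the modules are home (value of joint selector below 0.15 rad), for 0.2 s.
2. with the selector still off, every module is fully home in a slot (((distance between module0 and bay0 below 0.006 m and angle between the x axis of module0 and the x axis of rack, either way round below 0.1 rad) or (distance between module0 and bay1 below 0.006 m and angle between the x axis of module0 and the x axis of rack, either way round below 0.1 rad) or (distance between module0 and bay2 below 0.006 m and angle between the x axis of module0 and the x axis of rack, either way round below 0.1 rad)) and ((distance between module1 and bay0 below 0.006 m and angle between the x axis of module1 and the x axis of rack, either way round below 0.1 rad) or (distance between module1 and bay1 below 0.006 m and angle between the x axis of module1 and the x axis of rack, either way round below 0.1 rad) or (distance between module1 and bay2 below 0.006 m and angle between the x axis of module1 and the x axis of rack, either way round below 0.1 rad)) and ((distance between module2 and bay0 below 0.006 m and angle between the x axis of module2 and the x axis of rack, either way round below 0.1 rad) or (distance between module2 and bay1 below 0.006 m and angle between the x axis of module2 and the x axis of rack, either way round below 0.1 rad) or (distance between module2 and bay2 below 0.006 m and angle between the x axis of module2 and the x axis of rack, either way round below 0.1 rad)) and value of joint selector below 0.15 rad), for 0.2 s.
3. the selector stands three clicks from the end stop (value of joint selector between 1.4408 and 1.7008 rad), for 0.2 s.
At the end, for the whole second after the job is handed in: Every module on the bench lies at rest in a slot of its own, its origin within 6 mm of that slot's bay point (fully home) and its length within 0.1 rad of the rack's x axis, and the selector rests three clicks clockwise from its end stop (1.571 rad, within 0.13) (all of step 3 and ((distance between module0 and bay0 below 0.006 m and angle between the x axis of module0 and the x axis of rack, either way round below 0.1 rad) or (distance between module0 and bay1 below 0.006 m and angle between the x axis of module0 and the x axis of rack, either way round below 0.1 rad) or (distance between module0 and bay2 below 0.006 m and angle between the x axis of module0 and the x axis of rack, either way round below 0.1 rad)) and ((distance between module1 and bay0 below 0.006 m and angle between the x axis of module1 and the x axis of rack, either way round below 0.1 rad) or (distance between module1 and bay1 below 0.006 m and angle between the x axis of module1 and the x axis of rack, either way round below 0.1 rad) or (distance between module1 and bay2 below 0.006 m and angle between the x axis of module1 and the x axis of rack, either way round below 0.1 rad)) and ((distance between module2 and bay0 below 0.006 m and angle between the x axis of module2 and the x axis of rack, either way round below 0.1 rad) or (distance between module2 and bay1 below 0.006 m and angle between the x axis of module2 and the x axis of rack, either way round below 0.1 rad) or (distance between module2 and bay2 below 0.006 m and angle between the x axis of module2 and the x axis of rack, either way round below 0.1 rad)) and velocity of joint selector between -0.1 and 0.1 rad/s and linear speed of each of module0, module1, module2 below 0.02 m/s); the robot touches nothing.
It fails at once if a bystander is moved more than 60 mm from where it stood (distance of any of screwdriver, pliers, pushbutton, relay, mouse from where it was at the start of the episode above 0.06 m).
Of module0, module1, module2 only 2 to 3 are there at a start; the rules pass over those that are not, and their reading is None.
At some moment in a run one of module0, module1, module2 may be knocked a few centimetres aside while the robot is not near it.
Once in a run the grip may slacken for a moment while it holds something.
It also fails if it takes over 210 s, if anything falls off the work surface, if the arm or the gripper's body presses on something with over 40 N, if the wrist force passes 120 N, or if a joint passes its speed limit or range.

## Robot

A 6-joint arm with a two-finger parallel gripper is mounted at the origin on the work surface. World frame = base frame: x ahead of the robot, y to its left, z up, the work surface at z = 0. Lengths are in mm, angles in degrees, forces in N, time in s.
With the tool pointing down it reaches from about 350 to 950 mm from the base axis. Payload 17.4 kg.
Tool frame: the origin (TCP) lies midway between the tips of the shut fingers; the grasp point (between the pads) lies 19 mm behind it; z points along the fingers, y is the direction in which the jaws open and shut (so a half turn about z gives the same grasp; the last joint's range is limited). The gripper opens to 93 mm and grips with 3 to 60 N. Pads are 15 mm wide; open, the fingers measure 128 mm over their backs; the gripper's body (75 mm by 188 mm) begins 65 mm behind the grasp point.
Start: joints at [73.522, 6.646, 82.598, -0, 90.757, -2.166], TCP at [166.875, 654.053, 180.846] pointing down, gripper open.
Joint ranges: [-162.19, 162.19], [-47.58, 125.68], [4.15, 143.07], [-65.23, 245.23], [0.69, 171.88], [-170.13, 170.13]. Speed limits (degrees/s): [108.29, 108.29, 127.2, 180, 180, 180].

## Interface

Orientations are given as a 3x3 rotation matrix whose columns are the frame's x, y, z axes.
In Python, from cell import manip, planner, camera, camera_info, ticket, spot_in gives the robot as it stands. The module is installed in compiled form; this text tells all that it offers. Calls block until the motion is done:
- manip.move_ptp(position, orientation): joint-space move of the TCP to a pose.
- manip.move_straight(position, ori=None, max_speed=150, contact_N=None): straight line of the TCP; ori=None keeps the orientation; max_speed is the mean speed in mm/s. With contact_N (N) it stops when the force on the tool has changed by that much, and returns True; else False.
- manip.move_j(angles): joint-space move.
- manip.release() and manip.close(effort=None): open the fingers fully, or close them until they stop; effort is the grip in N (None keeps the last).
- manip.dwell(seconds).
- planner.inverse_kinematics(position, orientation): joint angles nearest the present ones, or None.
- manip.get_state(): the state.
- camera(name): name is "side" or "top" or "wrist"; returns the picture (384x512x3 uint8, blue, green, red); there is no depth.
- camera_info(name): a dict with "fx", "fy", "cx", "cy" (pixels), "world_from_camera" (4x4, takes a point from camera to world coordinates). Camera axes: x right, y down, z forward; pixel columns grow to the right and rows downward; lengths in mm; the calibration is good to about 2 mm. A picture is of the moment at which its call begins: read the wrist's pose just before it. camera_info takes no time and is no camera call; for the wrist camera it gives the pose at the moment of the call.
A pose or a line that the arm cannot do raises manip.IKError and nothing moves.
- ticket.hand_in(): hands the job in, once; it reports no verdict.
Trained networks look in the newest picture that a camera, given by its name, has taken for a name from the list of things; names that differ only in an ending like _2 or _b are one class to them, and where a whole thing is asked for, a point or a joint stands for the part that bears it (a point fixed in the world has none). Each returns a list of dicts, best first, with "p" (0 to 1); they miss things now and then, are a little off and sometimes report something else, mostly with a low value. They report only what shows in the picture. A call takes as long as a camera call. They do not tell look-alikes from the thing itself.
- spot_in(thing, camera): "location" ([row, column] in pixels, amid what is visible of it).
The state is a dict: "t": time; "joints": joint angles; "qvel": joint speeds; "joint_efforts": joint torques, N m; "tcp_pos": TCP position; "tcp_rot": TCP orientation; "ft_force": force on the tool from outside, world axes, zero at the start; "wrist_torque": the same for the moment, N m; "gripper_width": opening from 0.0 (shut) to 1.0 (fully open).
Only numpy, scipy, OpenCV 4.12 (cv2) and the standard library are available. Lean on these libraries where they do the work, as an engineer would, in place of code of your own. Each camera call takes 0.05 s, during which the arm holds its last target.

## Working session

There is one attempt and no reset: what is moved stays moved. The work goes in short steps, each a Python script; the robot and the scene stay as the last script left them, time stands still between calls to the robot, and variables do not carry over. Pictures are saved under pics/ and viewed, and the job is handed in when it is done.

```bash
mkdir -p pics
python3 - <<'E'
from cell import *
import cv2
print(manip.get_state())
for n in("side","top","wrist"):
    im=camera(n);cv2.imwrite(f"pics/{n}0.png",im);i=camera_info(n);print(n,i)
    for th in("rack","module0","selector_box","selector","screwdriver","pliers","pushbutton","relay","mouse"):
        print(th,[(round(d['p'],2),[int(v) for v in d['location']]) for d in spot_in(th,n)])
E
```

```text
{'t': 0.0, 'joints': array([ 7.35217718e+01,  6.67349822e+00,  8.26368063e+01, -2.74818010e-05,
        9.07563084e+01, -2.16547754e+00]), 'qvel': array([ 0.05254359, -0.01938226,  0.03411788,  0.09733253, -0.07964952,
       -0.01479719]), 'joint_efforts': array([-4.01844678e-03, -7.21274972e+01, -6.22593999e+01,  7.78048276e-02,
        2.39480106e-02, -9.99037866e-05]), 'tcp_pos': array([166.80251534, 653.80126358, 180.10108785]), 'tcp_rot': array([[-9.68960731e-01,  2.47214467e-01, -3.29316977e-04],
       [ 2.47214682e-01,  9.68960091e-01, -1.11499963e-03],
       [ 4.34509688e-05, -1.16180285e-03, -9.99999324e-01]]), 'ft_force': array([-0.00735793, -0.21756425,  0.38873883]), 'wrist_torque': array([-0.05611052, -0.01209837,  0.00630841]), 'gripper_width': 0.997481719241482}
side {'fx': 356.0567892567929, 'fy': 356.0567892567929, 'cx': 261.5946355381175, 'cy': 189.43980647476056, 'world_from_camera': array([[-9.96537145e-01, -5.22373916e-02,  6.46913767e-02,
         4.56101998e+02],
       [-8.31426012e-02,  6.16534852e-01, -7.82925338e-01,
         8.09571864e+02],
       [ 1.
[... 1433 characters left out ...]
ushbutton [(0.74, [229, 189])]
relay [(0.48, [130, 220])]
mouse [(0.61, [261, 137]), (0.58, [165, 199])]
wrist {'fx': 324.74826470977325, 'fy': 324.74826470977325, 'cx': 250.81784448570144, 'cy': 194.00148318602115, 'world_from_camera': array([[ 2.46980785e-01,  9.35719864e-01,  2.51850804e-01,
         9.74893829e+01],
       [ 9.69020193e-01, -2.38332697e-01, -6.47872834e-02,
         6.72696870e+02],
       [-5.98466589e-04,  2.60049729e-01, -9.65595039e-01,
         3.83981033e+02],
       [ 0.00000000e+00,  0.00000000e+00,  0.00000000e+00,
         1.00000000e+00]])}
rack []
module0 []
selector_box []
selector []
screwdriver []
pliers []
pushbutton []
relay []
mouse [(0.65, [330, 147])]
```

Run:
```python
import cv2
a=cv2.imread('pics/top0.png')[90:310,90:440];cv2.imwrite('pics/topc.png',cv2.resize(a,None,fx=2.28,fy=2.28,interpolation=2))
a=cv2.imread('pics/side0.png');cv2.imwrite('pics/sidec.png',cv2.resize(a,None,fx=1.5,fy=1.5,interpolation=2))
```

```text
(no output)
```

View pics/topc.png

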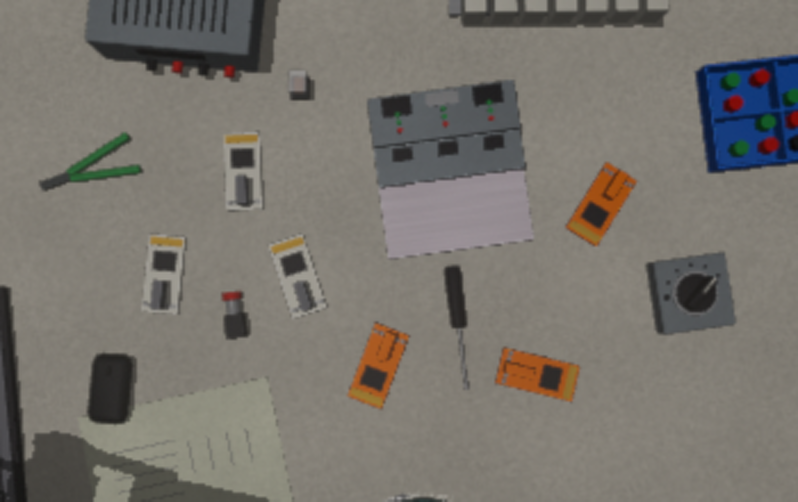

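View pics/sidec.png

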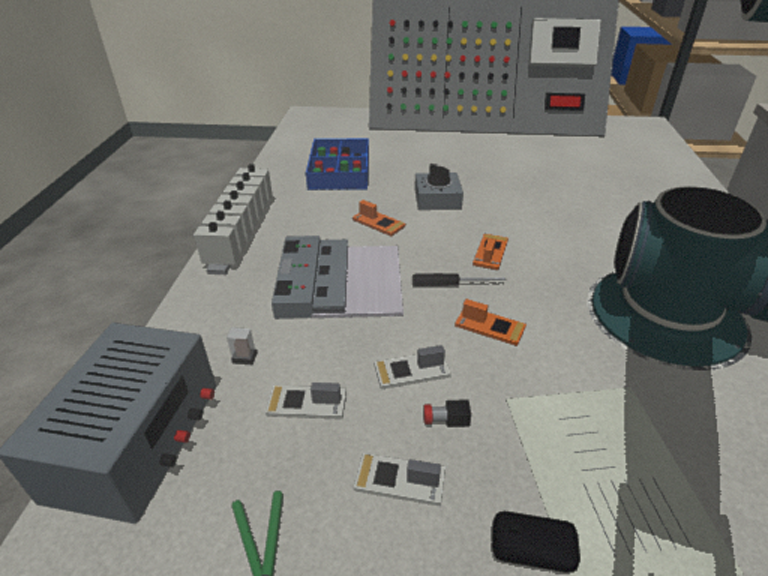

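Top view: the white modules are at (col,row) ≈ (196,166), (162,210) and (220,211). The orange look-alikes at (352,178), (254,249) and (323,253) are to be left alone. The selector is at (393,215) with its pointer up and right, at about four clicks. The rack is at (287,165) with its shelf towards the robot. Next I'll take close-ups with the wrist camera.

```bash
cat > h.py <<'E'
from cell import *
import cv2, numpy as np
from math import *
def ray(info,px,z):
    u,v=px;d=np.array([(u-info['cx'])/info['fx'],(v-info['cy'])/info['fy'],1.]);T=np.array(info['world_from_camera'])
    w=T[:3,:3]@d;o=T[:3,3];return o+w*(z-o[2])/w[2]
def proj(info,P):
    T=np.array(info['world_from_camera']);c=(np.asarray(P,float)-T[:3,3])@T[:3,:3]
    return np.array([info['cx']+info['fx']*c[...,0]/c[...,2],info['cy']+info['fy']*c[...,1]/c[...,2]]).T
def down(yaw): # yaw (deg) of tool x axis
    a=radians(yaw);c,s=cos(a),sin(a)
    return np.array([[c,s,0],[s,-c,0],[0,0,-1.]])
def snap(name,cam='wrist',scale=1.5):
    i=camera_info(cam);im=camera(cam);cv2.imwrite(f'pics/{name}_raw.png',im)
    cv2.imwrite(f'pics/{name}.png',cv2.resize(im,None,fx=scale,fy=scale,interpolation=2));np.save(f'pics/{name}.npy',i,allow_pickle=True);return im,i
def load(name): return cv2.imread(f'pics/{name}_raw.png'),np.load(f'pics/{name}.npy',allow_pickle=True).item()
E
python3 - <<'E'
from h import *
ti=camera_info('top')
for n,p,z in [('sel',(393,215),90),('A',(196,166),10),('B',(162,210),10),('C',(220,211),10),('rackmouth',(290,167),20),('scr',(292,223),10),('relay',(220,127),30)]:print(n,ray(ti,p,z).round())
s=ray(ti,(393,215),60)
q=planner.inverse_kinematics([s[0]-10,s[1],260],down(180));print(q)
manip.move_ptp([s[0]-10,s[1],260],down(180))
snap('sel1');print(manip.get_state()['t'])
m=ray(ti,(290,167),20)
manip.move_ptp([m[0]-40,m[1],300],down(180))
snap('rack1');print(manip.get_state()['t'])
E
```

```text
sel [ 453. -393.   90.]
A [633. 271.  10.]
B [479. 390.  10.]
C [474. 187.  10.]
rackmouth [625. -58.  20.]
scr [430. -63.  10.]
relay [766. 184.  30.]
[-4.46367303e+01 -3.45549013e+00  8.56412694e+01 -2.54444375e-14
  9.78142207e+01 -1.34636730e+02]
5.35
6.7917
```

View pics/sel1.png

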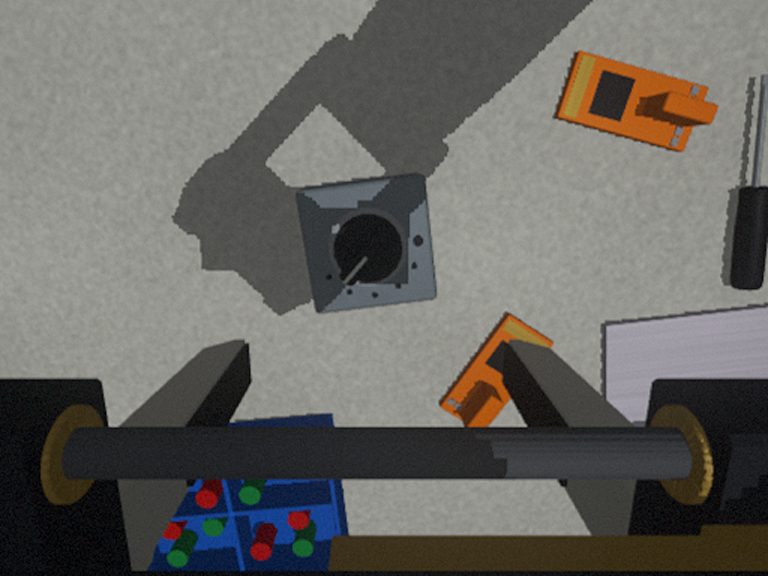

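View pics/rack1.png

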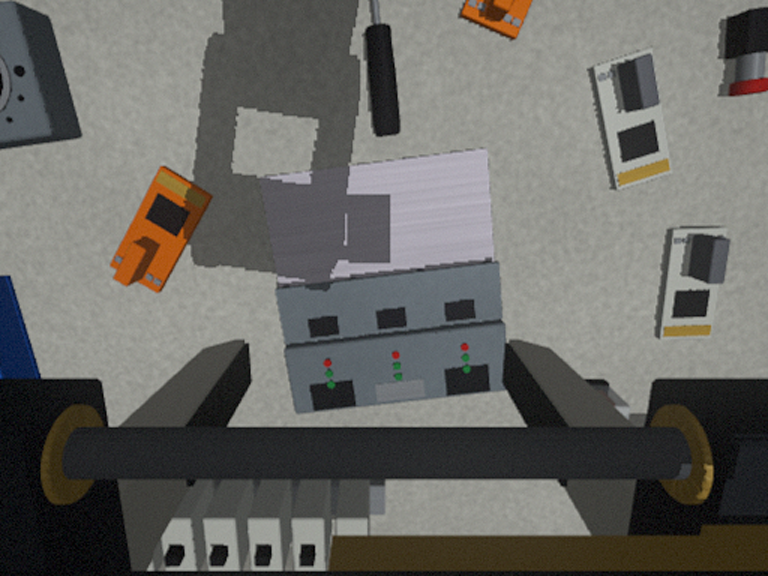

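The selector close-up shows the big end-stop dot at (419,240) on the box's +y side, with the dots running clockwise to (330,277). The pointer is near the 4th or 5th dot. The rack shows its slot fronts at about y = 265–285 px. Next I'll fit both from their features.

Run:
```python
import cv2
a=cv2.imread('pics/sel1_raw.png')[105:220,190:300];cv2.imwrite('pics/selz.png',cv2.resize(a,None,fx=5,fy=5,interpolation=2))
a=cv2.imread('pics/rack1_raw.png')[90:280,165:345];cv2.imwrite('pics/rackz.png',cv2.resize(a,None,fx=3.1,fy=3.1,interpolation=2))
```

```text
(no output)
```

View pics/selz.png

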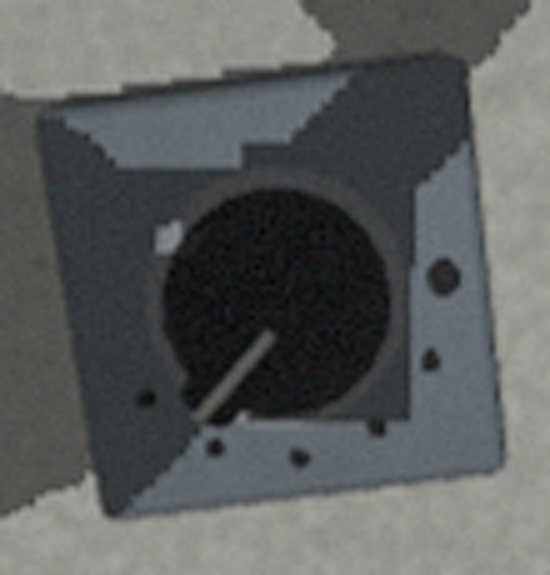

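View pics/rackz.png

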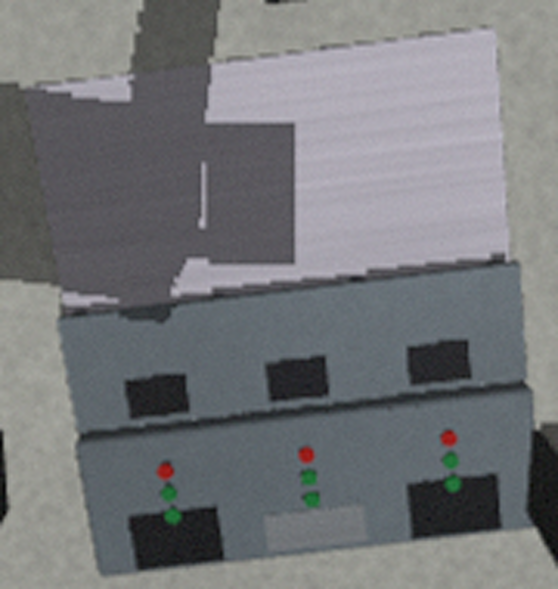

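```bash
cat > fit.py <<'E'
from h import *
from scipy.optimize import least_squares
def fit(info,px,obj,x0):
    px=np.array(px,float);obj=np.array(obj,float)
    def f(p):
        c,s=cos(p[2]),sin(p[2]);P=obj.copy();P[:,0]=p[0]+c*obj[:,0]-s*obj[:,1];P[:,1]=p[1]+s*obj[:,0]+c*obj[:,1]
        return (proj(info,P)-px).ravel()
    r=least_squares(f,x0,x_scale=[10,10,.1],loss='soft_l1');return r.x,r.fun.reshape(-1,2)
E
python3 - <<'E'
from fit import *
_,i=load('sel1')
z=lambda p:((p[0]+.5)/5-.5+190,(p[1]+.5)/5-.5+105)
d=[(444,277),(430,360),(376,428),(300,458),(215,448),(146,398)]
W=np.array([ray(i,z(p),50) for p in d])
def f(p): # cx,cy,r,a
    k=np.arange(6);a=p[3]+pi/2-k*pi/6
    return np.r_[W[:,0]-p[0]-p[2]*np.cos(a),W[:,1]-p[1]-p[2]*np.sin(a)]
r=least_squares(f,[W[:,0].mean()-10,W[:,1].mean(),40,0]);print('box',r.x[:3],degrees(r.x[3]),r.fun.round(1))
a,b=[ray(i,z(p),92) for p in [(271,337),(203,417)]];print('pointer',a,b,degrees(atan2(*(b-a)[1::-1])),degrees(atan2(b[1]-r.x[1],b[0]-r.x[0])))
_,i=load('rack1');z=lambda p:((p[0]+.5)/3.1-.5+165,(p[1]+.5)/3.1-.5+90)
px=[z(p) for p in [(22,88),(495,28),(60,318),(520,262),(80,440),(528,388),(102,575),(534,527)]]
obj=[(-110,-113,10),(-110,113,10),(0,-113,30),(0,113,30),(60,-113,42),(60,113,42),(135,-113,42),(135,113,42)]
p,res=fit(i,px,obj,[620,-58,0]);print('rack',p,degrees(p[2]));print(res.round(1))
E
```

```text
box [ 443.68862348 -408.54877139   43.09235069] 7.6033174466363045 [ 0.1 -0.3  0.2 -0.1  0.   0.   0.2 -0.1 -0.3  0.3  0.  -0.1]
pointer [ 445.47956743 -409.10084881   92.        ] [ 464.65688443 -425.20743502   92.        ] -40.026124904077335 -38.466103508342734
rack [ 6.23594156e+02 -4.97444628e+01  1.23968944e-01] 7.102897309841594
[[ 0.2 -0.5]
 [ 0.4 -1. ]
 [-1.6  0.1]
 [ 0.2 -0.1]
 [-2.6  0.7]
 [ 1.9 -0.1]
 [-1.4  1.2]
 [ 2.7  0.5]]
```

Run:
```python
from h import *
manip.move_ptp([443.7,-408.5,150],down(-40))
print(manip.get_state()['joints'].round(1),manip.get_state()['tcp_pos'])
im,i=snap('sel2')
box=(443.7,-408.5)
for a in (-40,-22,-52):
    e=[box[0]+28*cos(radians(a)),box[1]+28*sin(radians(a)),92];print(a,proj(i,e)*1.5)
print(proj(i,[*box,92])*1.5)
```

```text
[-45.   -1.7  94.1   0.   87.6  84.9] [ 443.86624501 -408.41168592  150.14686723]
-40 [377.9281535  243.63342392]
-22 [361.95438773 246.12454025]
-52 [388.67783423 244.76427683]
[377.8309426  293.55559693]
```

View pics/sel2.png

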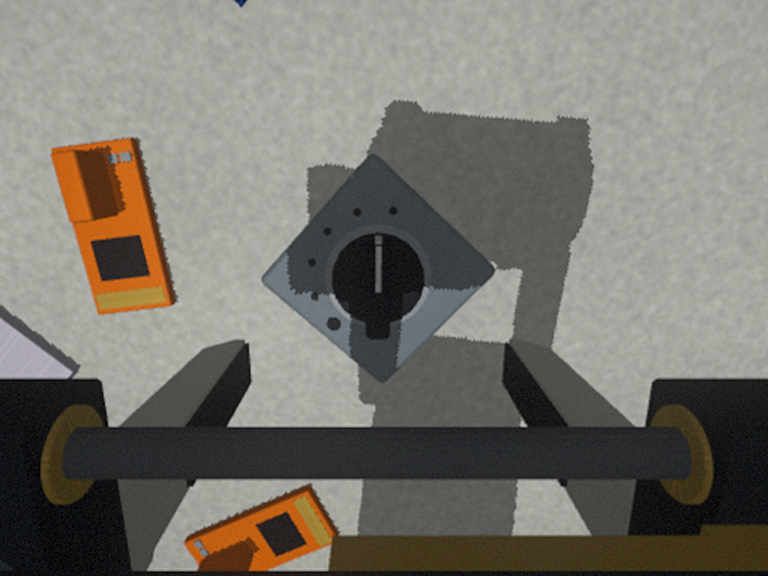

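Seen from here, the pointer line runs (379,293)→(379,236), exactly vertical. That confirms the bar at -40° and its lateral position. Next I'll grip it and turn it anticlockwise.

Run:
```python
from h import *
hit=manip.move_straight([443.7,-408.5,70],down(-40),max_speed=80,contact_N=8);print('hit',hit)
manip.close(25);s=manip.get_state();print(s['gripper_width']*93,s['ft_force'].round(1))
q=np.array(s['joints'])
for k in range(9):
    q[5]-=16; manip.move_j(list(q)); s=manip.get_state();print(k,s['joints'][5].round(1),s['wrist_torque'].round(2),s['ft_force'].round(1),round(s['gripper_width']*93,1))
    if abs(s['wrist_torque'][2])>1.5:break
snap('sel3');print(s['t'])
```

```text
hit False
0.6020684545407046 [ 0.5 -0.2  0.1]
0 69.2 [-0.03  0.19 -0.02] [-0.3  0.3  0.1] 0.6
1 53.3 [0.01 0.18 0.04] [-0.2 -0.2 -0. ] 0.4
2 37.4 [-0.06  0.13 -0.02] [ 0.3  0.2 -0. ] -0.4
3 21.4 [-0.09  0.15 -0.02] [ 0.   0.5 -0.3] 0.6
4 5.4 [-0.07  0.12 -0.03] [ 0.3 -0.2 -0.6] 0.6
5 -10.6 [-0.04  0.12 -0.01] [-0.  -0.  -0.4] 0.6
6 -26.6 [-0.09  0.11  0.04] [ 0.2  0.6 -0.2] 0.3
7 -42.6 [-0.03  0.04 -0.02] [-0.4 -0.2  0.2] 0.6
8 -58.6 [-0.07  0.07 -0.02] [0.2 0.3 1.1] 0.4
15.5083
```

View pics/sel3.png

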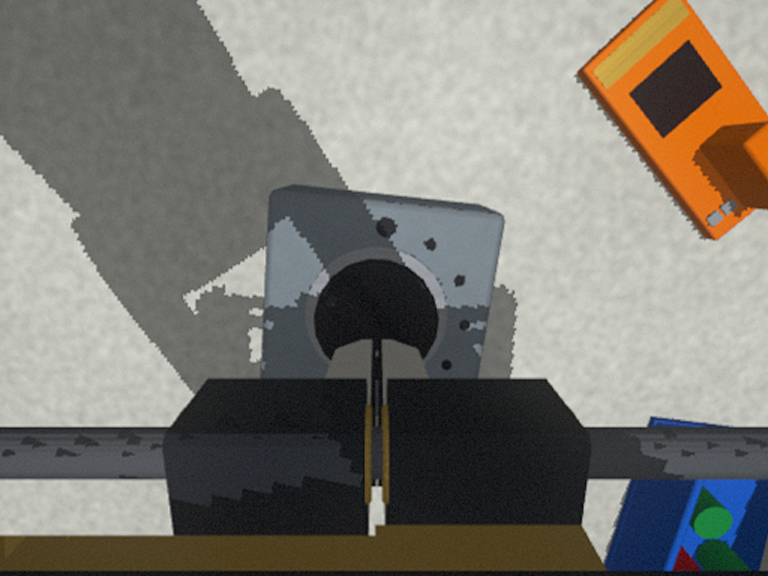

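Run:
```python
from h import *
s=manip.get_state();print(s['tcp_pos'],s['tcp_rot'].round(3))
im,i=load('sel3')
for P in ([443.7,-408.5,62],[443.7,-408.5,92],s['tcp_pos']):print(proj(i,P)*1.5)
a=im[110:300,160:350];cv2.imwrite('pics/c3.png',cv2.convertScaleAbs(cv2.resize(a,None,fx=3.1,fy=3.1,interpolation=2),alpha=2.5,beta=20))
```

```text
[ 443.70778201 -408.52080713   70.01270353] [[-0.234  0.972  0.   ]
 [ 0.972  0.234 -0.   ]
 [-0.     0.    -1.   ]]
[375.25572719 324.14751702]
[375.14784212 348.72035504]
[375.2358956  330.10983184]
```

View pics/c3.png

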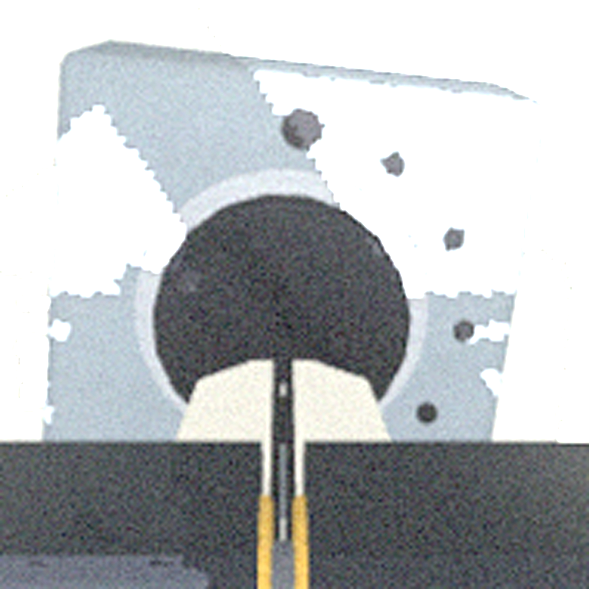

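Run:
```python
from h import *
im,i=snap('side3','side')
a=im[60:180,210:400];cv2.imwrite('pics/c4.png',cv2.convertScaleAbs(cv2.resize(a,None,fx=4,fy=4,interpolation=2),alpha=1.7,beta=10))
```

```text
(no output)
```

View pics/c4.png

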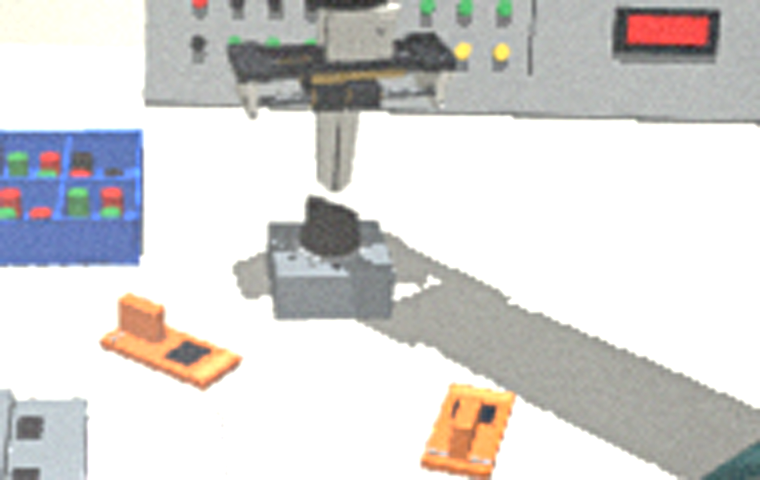

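Run:
```python
from h import *
i=camera_info('side');s=manip.get_state()
for P in (s['tcp_pos'],[443.7,-408.5,62],[443.7,-408.5,92],[443.7,-408.5,150]):
  p=proj(i,P);print(p,(p-[210,60])*4)
# box base corners
a=radians(7.6);
for sx,sy in((55,55),(55,-55),(-55,55),(-55,-55)):
  for z in(0,50):
    p=proj(i,[443.7+cos(a)*sx-sin(a)*sy,-408.5+sin(a)*sx+cos(a)*sy,z]);print(sx,sy,z,(p-[210,60])*4)
```

```text
[291.9100656  115.66078535] [327.6402624  222.64314142]
[291.79965718 117.61598899] [327.19862873 230.46395596]
[292.23471598 110.21300062] [328.9388639 200.8520025]
[293.11167302  95.29064319] [332.44669208 141.16257275]
55 55 0 [271.64781908 319.59116505]
55 55 50 [273.26370954 271.63106146]
55 -55 0 [262.17562626 263.11316496]
55 -55 50 [263.47824127 216.88565293]
-55 55 0 [389.1236921  316.73057768]
-55 55 50 [393.5328293  268.86248429]
-55 -55 0 [372.51955915 260.5999352 ]
-55 -55 50 [376.2830141  214.46103361]
```

Run:
```python
from h import *
si=camera_info('side');_,wi=load('sel3')
for z in(60,70,80,90,100,110,120):
    print(z,ray(si,(294,107.5),z).round(1),ray(wi,(251.3,226),z).round(1))
```

```text
60 [ 436.5 -500.1   60. ] [ 446.3 -416.1   60. ]
70 [ 436.8 -478.8   70. ] [ 445.4 -412.4   70. ]
80 [ 437.1 -457.5   80. ] [ 444.5 -408.7   80. ]
90 [ 437.4 -436.2   90. ] [ 443.6 -405.1   90. ]
100 [ 437.7 -414.9  100. ] [ 442.7 -401.4  100. ]
110 [ 438.1 -393.6  110. ] [ 441.8 -397.7  110. ]
120 [ 438.4 -372.3  120. ] [ 440.9 -394.1  120. ]
```

The gripper closed to zero, and the side view shows the finger tips at (294,107), about 30 mm above the reported TCP height. Knob untouched. I'll check the real tip height by touching clear bench.

Run:
```python
from h import *
R=down(103.5)
manip.move_straight([443.7,-408.5,110],R)
manip.move_straight([440,-530,110],R)
manip.move_straight([440,-530,45],R,max_speed=80,contact_N=6)
h=manip.move_straight([440,-530,-30],R,max_speed=15,contact_N=6)
s=manip.get_state();print(h,s['tcp_pos'],s['ft_force'].round(1),s['t'])
snap('side4','side')
manip.move_straight([440,-530,70],R)
```

```text
False [ 440.02351607 -529.99321593  -30.01457749] [ 0.6  0.2 -0.2] 23.0917
```

View pics/side4.png

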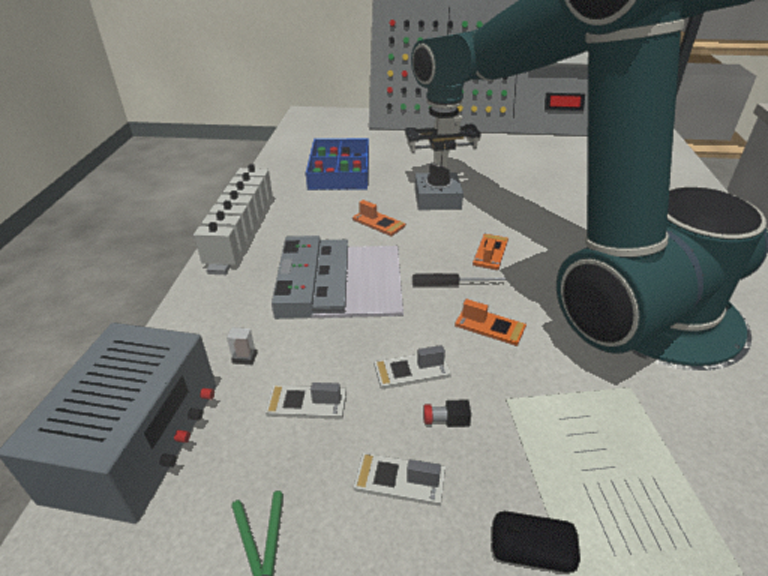

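There was no contact even at a reported z of -30, so the tool really is shorter than stated. I'll keep probing slowly.

Run:
```python
from h import *
R=down(103.5)
manip.move_straight([440,-530,-28],R)
h=manip.move_straight([440,-530,-55],R,max_speed=10,contact_N=6)
s=manip.get_state();print(h,s['tcp_pos'],s['ft_force'].round(1),s['t'])
manip.move_straight([440,-530,70],R)
```

```text
True [ 440.02642723 -530.01748348  -37.52190093] [-0.7  0.9  5.5] 25.9917
```

```bash
cat >> h.py <<'E'
OFF=37.0  # real tips are 37 mm above the reported TCP
def P(x,y,ztip): return [x,y,ztip-OFF]
E
python3 - <<'E'
from h import *
manip.move_straight(P(440,-500,125))
manip.release()
manip.move_ptp(P(443.7,-408.5,118),down(-40))
snap('sel5')
hit=manip.move_straight(P(443.7,-408.5,68),down(-40),max_speed=60,contact_N=8);print('hit',hit)
manip.close(25);s=manip.get_state();print(s['gripper_width']*93,s['ft_force'].round(1),s['t'])
E
```

```text
hit False
13.843167399299103 [-3.6 -5.1 -0.1] 33.1833
```

View pics/sel5.png

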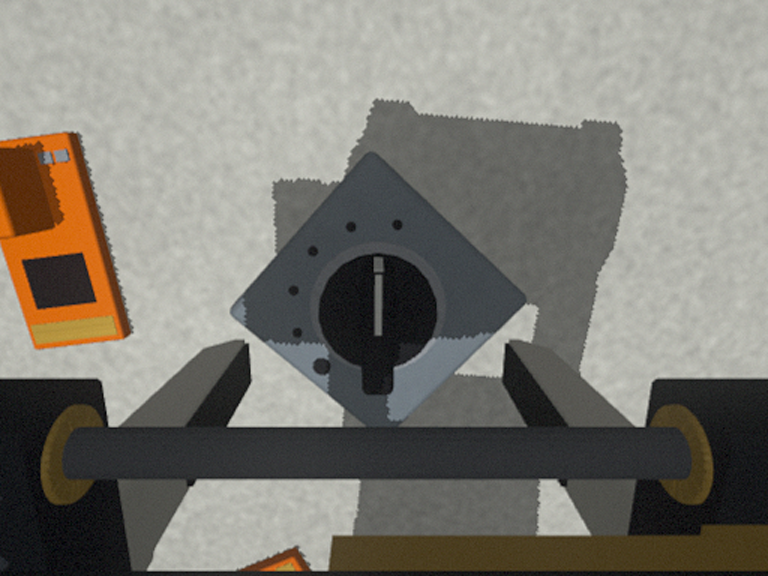

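The grip is now 13.8 mm wide, which matches the 14 mm bar. Next, turn anticlockwise to the stop.

Run:
```python
from h import *
s=manip.get_state();q=np.array(s['joints']);q0=q[5]
for d in [35,70,100,125,132,136,140,143]:
    q[5]=q0-d; manip.move_j(list(q)); s=manip.get_state();print(d,s['wrist_torque'].round(2),s['ft_force'].round(1),round(s['gripper_width']*93,1))
    if d>125 and abs(s['wrist_torque'][2])>0.8:break
manip.release()
manip.move_straight(P(443.7,-408.5,115),max_speed=120)
manip.dwell(0.2)
snap('sel6');print(manip.get_state()['t'])
```

```text
35 [-0.58  0.94  0.04] [-3.1 -2.5  0.1] 13.5
70 [-0.96  0.58  0.02] [-1.9 -5.3 -0.7] 13.6
100 [-0.87  0.08 -0.01] [ 0.7 -3.4 -1.3] 14.0
125 [-0.2  -0.07 -0.01] [-0.3 -0.1 -0.7] 14.1
132 [ 0.05 -0.02  0.03] [-0.3  1.8 -0.7] 14.1
136 [0.2  0.03 0.1 ] [ 0.3  1.9 -0.2] 13.7
140 [ 0.49 -0.03 -0.42] [0.1 3.9 0.5] 14.2
143 [ 0.11 -0.22 -0.45] [ 0.8  1.3 -0.6] 14.4
38.6083
```

View pics/sel6.png

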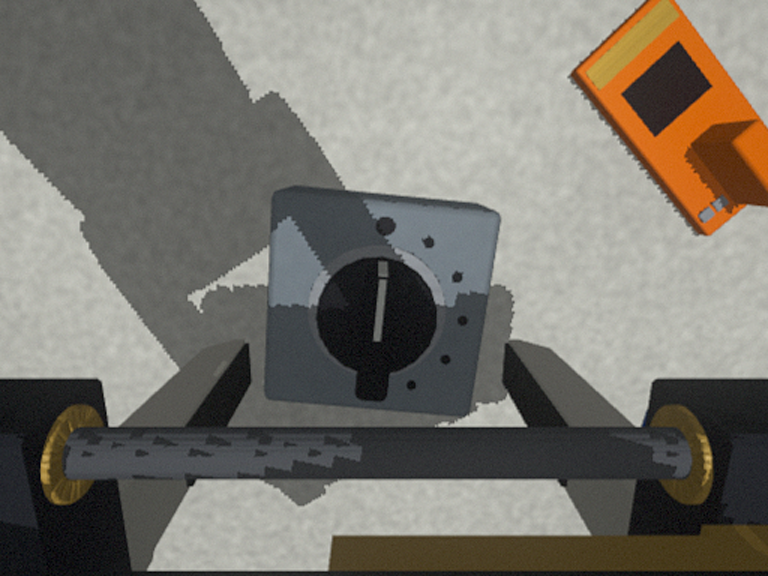

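The pointer (375,340)→(383,262) now points at the big dot (386,227), so the selector is off. Next I'll look at the modules and the rack from above.

Run:
```python
from h import *
manip.move_ptp([520,-55,200],down(7.1))
snap('rack2')
manip.move_ptp([480,280,240],down(7.1))
im,i=snap('mod1');print(manip.get_state()['t'])
print([(round(d['p'],2),[int(v) for v in d['location']]) for d in spot_in('module0','wrist')])
```

```text
41.975
[(0.92, [170, 320]), (0.78, [43, 273]), (0.69, [89, 470]), (0.58, [251, 402])]
```

View pics/rack2.png

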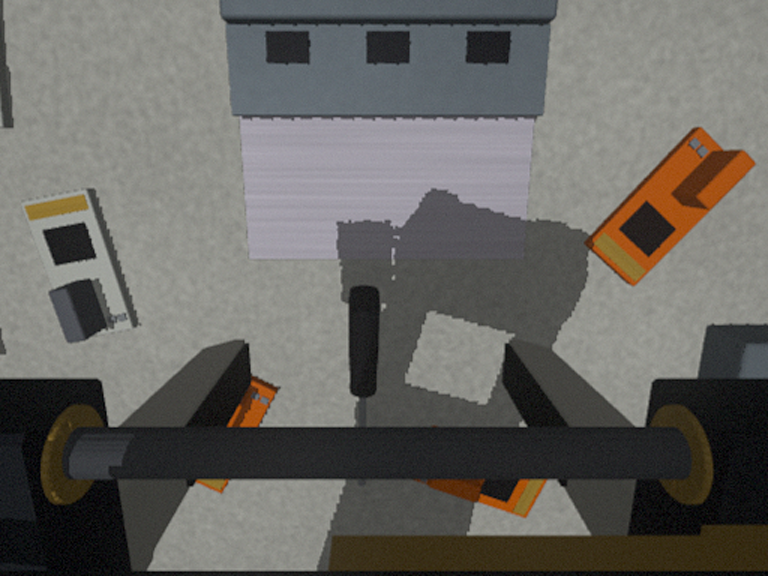

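View pics/mod1.png

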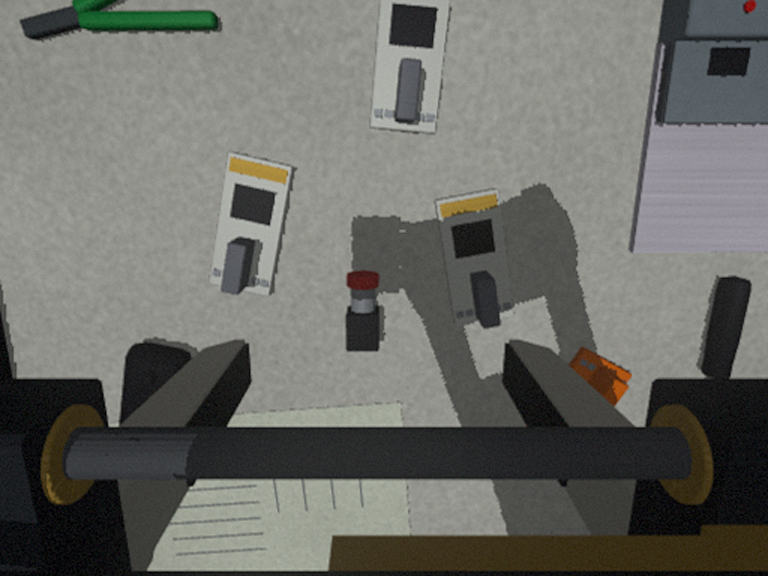

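Run:
```python
from h import *
a,_=load('mod1')
B=a[95:205,130:210];C=a[115:225,280:360];cv2.imwrite('pics/BC.png',cv2.resize(np.hstack([B,C]),None,fx=5,fy=5,interpolation=2))
r,_=load('rack2');c=r[0:180,140:380];cv2.imwrite('pics/rz.png',cv2.resize(c,None,fx=3.2,fy=3.2,interpolation=2))
```

View pics/BC.png

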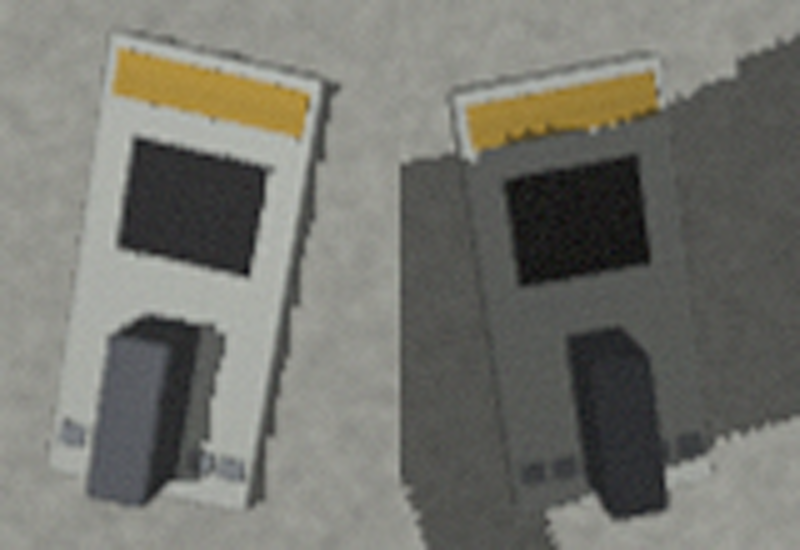

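View pics/rz.png

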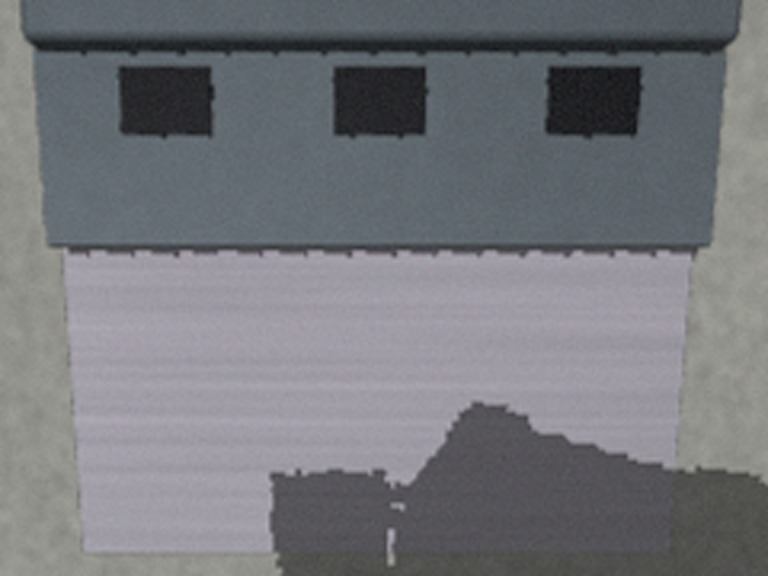

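Run:
```python
from fit import *
_,i=load('mod1')
obj=[(60,28,10),(60,-28,10),(-60,-28,10),(-60,28,10)]
zb=lambda p:((p[0]+.5)/5-.5+130,(p[1]+.5)/5-.5+95)
zc=lambda p:((p[0]-400+.5)/5-.5+280,(p[1]+.5)/5-.5+115)
for n,z,c,x0 in(('B',zb,[(112,33),(328,82),(250,507),(50,468)],[479,390,0]),('C',zc,[(452,92),(655,52),(712,467),(515,505)],[474,187,0.3])):
    p,r=fit(i,[z(q) for q in c],obj,x0);print(n,p[:2].round(1),degrees(p[2]),r.round(1).tolist())
_,i=load('rack2');z=lambda p:((p[0]+.5)/3.2-.5+140,(p[1]+.5)/3.2-.5)
# free widths & win x
px=np.array([z(p) for p in[(84,551),(669,551),(47,246),(709,246),(166,100),(380,100),(594,100),(22,42),(738,42)]])
def f(p):
    x,y,a,hs,hr,wx,hb,bx=p;o=np.array([(-110,hs,10),(-110,-hs,10),(0,hr,30),(0,-hr,30),(wx,70,30),(wx,0,30),(wx,-70,30),(bx,hb,42),(bx,-hb,42)],float)
    Q=o.copy();Q[:,0]=x+cos(a)*o[:,0]-sin(a)*o[:,1];Q[:,1]=y+sin(a)*o[:,0]+cos(a)*o[:,1]
    return (proj(i,Q)-px).ravel()
r=least_squares(f,[623,-50,.12,113,113,40,113,60],x_scale=[10,10,.1,10,10,10,10,10]);print(r.x.round(2),degrees(r.x[2]));print(r.fun.reshape(-1,2).round(2))
```

```text
B [481.9 393.1] -5.826944554455753 [[0.2, -0.9], [0.0, -0.6], [0.0, 1.6], [-0.2, 0.7]]
C [478.  189.7] 18.19065042744649 [[-1.2, -0.9], [0.5, -1.3], [0.3, 1.7], [0.1, 1.5]]
[ 6.2434e+02 -4.9550e+01  1.2000e-01  1.1249e+02  1.1207e+02  4.4700e+01
  1.1197e+02  5.8770e+01] 7.149093615106836
[[-0.16  0.55]
 [-0.16  0.46]
 [ 0.21 -0.38]
 [ 0.21 -0.44]
 [-0.1   0.01]
 [-0.16 -0.  ]
 [-0.24 -0.02]
 [ 0.17  0.02]
 [ 0.17 -0.02]]
```

Rack fit: (624.3, -49.6), yaw 7.15°, and the two views agree. Next is module C: grasp it, check it, and carry it to bay0.

```bash
cat >> h.py <<'E'
RX,RY,RA=624.3,-49.55,7.15
def rk(x,y):
    a=radians(RA);return RX+cos(a)*x-sin(a)*y, RY+sin(a)*x+cos(a)*y
GX=-31
def grasp(x,y,yaw,name):
    a=radians(yaw);gx,gy=x+GX*cos(a),y+GX*sin(a)
    manip.move_ptp(P(gx,gy,80),down(yaw)); snap(name+'_pre')
    h=manip.move_straight(P(gx,gy,14),down(yaw),max_speed=100,contact_N=8);print('hit',h)
    manip.close(45);s=manip.get_state();print('w',s['gripper_width']*93,s['ft_force'].round(1),s['tcp_pos'].round(1),s['t'])
    return gx,gy
E
python3 - <<'E'
from h import *
grasp(478,189.7,18.2,'C')
E
```

```text
hit False
w 15.88959196949914 [ 0.5 -0.2 -0.1] [448.5 180.  -23. ] 44.95
```

View pics/C_pre.png

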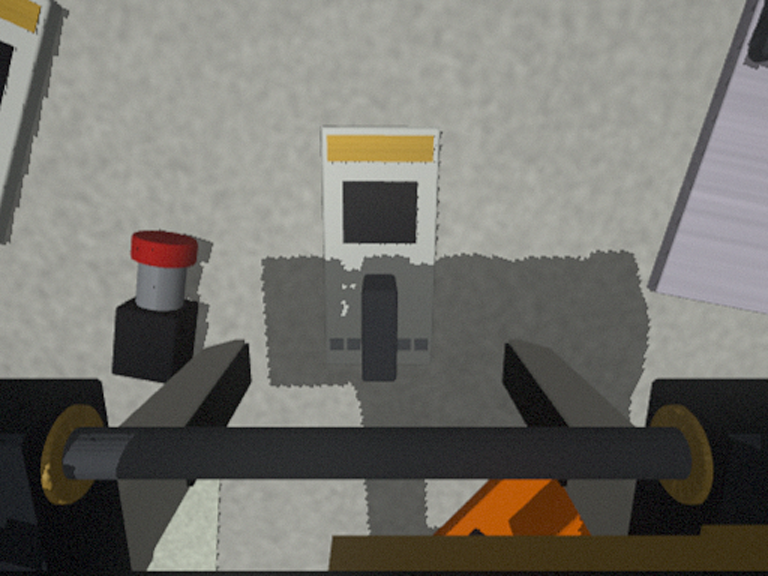

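The pre-grasp view shows the white module centred between the fingers, with its grip at (379,330) and its front end up at (380,128). The grip width is 15.9 mm, so it is held.

```bash
cat >> h.py <<'E'
def stage(slot_y,gx,gy,yaw,name,zc=40):
    # carry: module origin ends at rack x=-75
    manip.move_straight(P(gx,gy,14+zc),max_speed=150)
    x,y=rk(-75+GX,slot_y)
    manip.move_straight(P(x,y,14+zc),down(RA),max_speed=200)
    s=manip.get_state();print('carried w',s['gripper_width']*93,s['ft_force'].round(1))
    manip.move_straight(P(x,y,14+16),down(RA),max_speed=100)
    snap(name);s=manip.get_state();print(s['gripper_width']*93,s['t'])
E
python3 - <<'E'
from h import *
stage(-70,448.5,180,18.2,'C_st')
E
```

```text
carried w 15.761518071507249 [-0.3  0.5 -1.4]
15.800748771029252 47.5667
```

View pics/C_st.png

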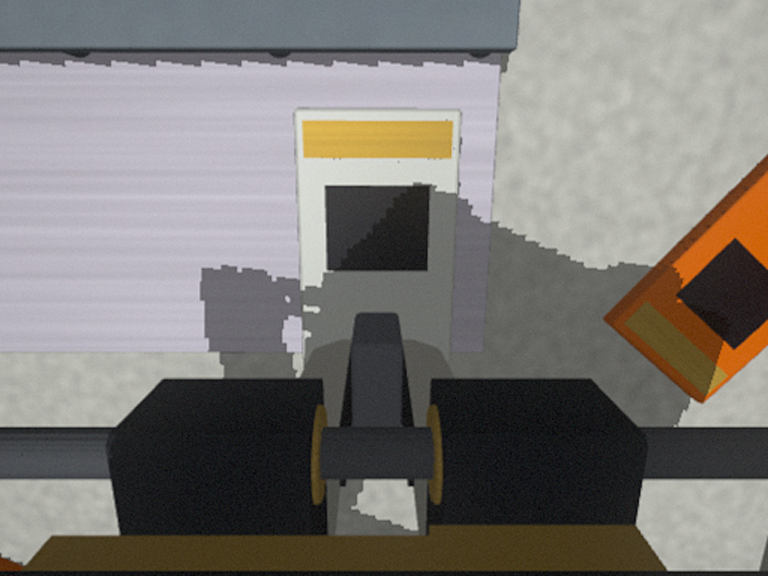

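Run:
```python
from h import *
a,_=load('C_st');c=a[20:90,20:350];c=cv2.convertScaleAbs(c,alpha=1.8);cv2.imwrite('pics/Cz.png',cv2.resize(c,None,fx=2.4,fy=4.8,interpolation=2))
```

```text
(no output)
```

View pics/Cz.png

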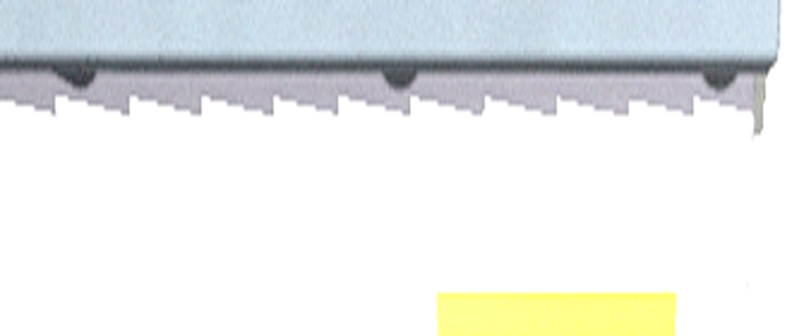

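Run:
```python
from h import *
_,i=load('C_st');a=radians(RA)
def inr(w): d=np.array(w[:2])-[RX,RY];return (cos(a)*d[0]+sin(a)*d[1]).round(1),(-sin(a)*d[0]+cos(a)*d[1]).round(1)
for z in(12,18,23):print(z,[inr(ray(i,(c,37.5),z)) for c in(53.6,186.3,319.6)])
for p in((294,109),(461,109),(302,350),(451,350)):print(inr(ray(i,(p[0]/1.5,p[1]/1.5),26)))
```

```text
12 [(np.float64(0.4), np.float64(33.3)), (np.float64(0.5), np.float64(-35.4)), (np.float64(0.5), np.float64(-104.5))]
18 [(np.float64(-0.7), np.float64(30.0)), (np.float64(-0.7), np.float64(-36.5)), (np.float64(-0.6), np.float64(-103.3))]
23 [(np.float64(-1.6), np.float64(27.2)), (np.float64(-1.6), np.float64(-37.4)), (np.float64(-1.6), np.float64(-102.4))]
(np.float64(-18.0), np.float64(-41.9))
(np.float64(-18.0), np.float64(-96.6))
(np.float64(-102.5), np.float64(-41.2))
(np.float64(-102.5), np.float64(-96.8))
```

The noses at (80/280/480, 53) put the centre of slot 0 within about 0.7 mm of the slab centre line, inside the 1.5 mm of play. Sliding it in.

```bash
cat >> h.py <<'E'
def slide(sy,x0,x1,zt=25,speed=60,c=12):
    x,y=rk(x0+GX,sy);manip.move_straight(P(x,y,zt),down(RA),max_speed=80)
    x,y=rk(x1+GX,sy);h=manip.move_straight(P(x,y,zt),down(RA),max_speed=speed,contact_N=c)
    s=manip.get_state();a=radians(RA);d=s['tcp_pos'][:2]-[RX,RY]
    print('hit',h,'org x',(cos(a)*d[0]+sin(a)*d[1]-GX).round(1),'y',(-sin(a)*d[0]+cos(a)*d[1]).round(1),s['ft_force'].round(1),'w',round(s['gripper_width']*93,1),s['t']);return h
E
python3 - <<'E'
from h import *
slide(-70.5,-75,10)
snap('C_in')
E
```

```text
hit True org x 1.4 y -70.4 [-1.6 -0.7  0.4] w 16.1 48.9833
```

View pics/C_in.png

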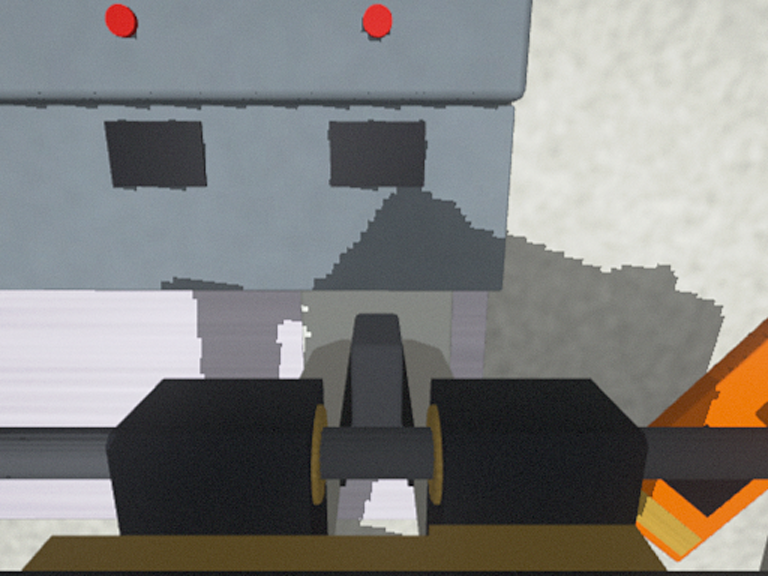

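Run:
```python
from h import *
slide(-70.5,1.0,8,speed=20,c=25)
manip.release()
x,y=rk(-40,-70.5);s=manip.get_state()['tcp_pos']
manip.move_straight(P(s[0],s[1],80),max_speed=200)
x,y=rk(-70,-70);manip.move_straight(P(x,y,110),max_speed=200)
_,i=snap('C_done');print(manip.get_state()['t'])
for n,p in(('rear L',(-60,-42,20)),('rear R',(-60,-98,20)),('mouth',(0,-70,20)),('grip rear L',(-54,-62,54)),('grip front L',(-10,-62,54))):
    print(n,proj(i,[*rk(p[0],p[1]),p[2]])*1.5)
```

```text
hit True org x 1.5 y -70.2 [-2.2 -1.   0.9] w 15.9 49.525
51.6917
rear L [325.60922922 278.58649908]
rear R [429.36415299 278.56624493]
mouth [377.54091735 163.68155132]
grip rear L [360.61666026 283.38777048]
grip front L [359.7647807  187.66746275]
```

View pics/C_done.png

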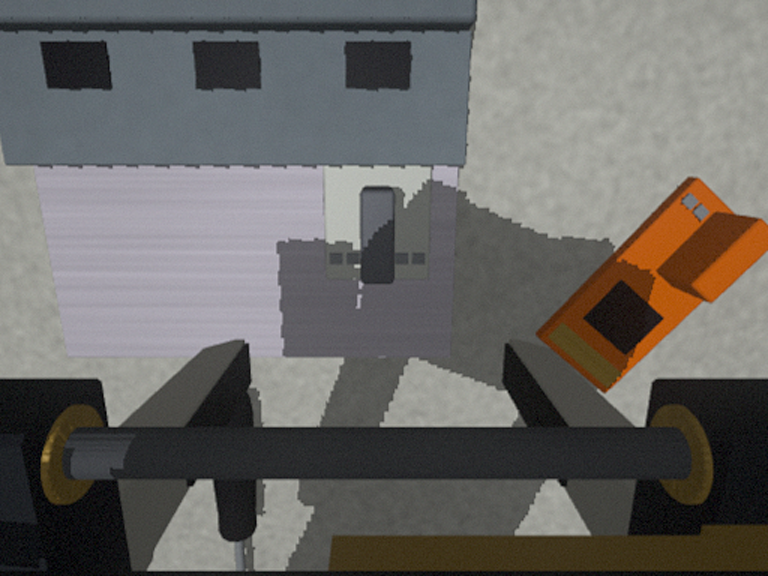

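Module C is home: its rear edge at row 279 and its grip at rows 186–283 match the predicted home positions. Next is module A.

Run:
```python
from h import *
manip.move_ptp([575,262,150],down(7.15))
im,i=snap('A1');print(manip.get_state()['t'])
print([(round(d['p'],2),[int(v) for v in d['location']]) for d in spot_in('module0','wrist')])
c=im[60:240,180:340];cv2.imwrite('pics/A1z.png',cv2.resize(c,None,fx=3.3,fy=3.3,interpolation=2))
```

```text
53.2167
[(0.98, [351, 375]), (0.77, [109, 250]), (0.72, [215, 122])]
```

View pics/A1.png

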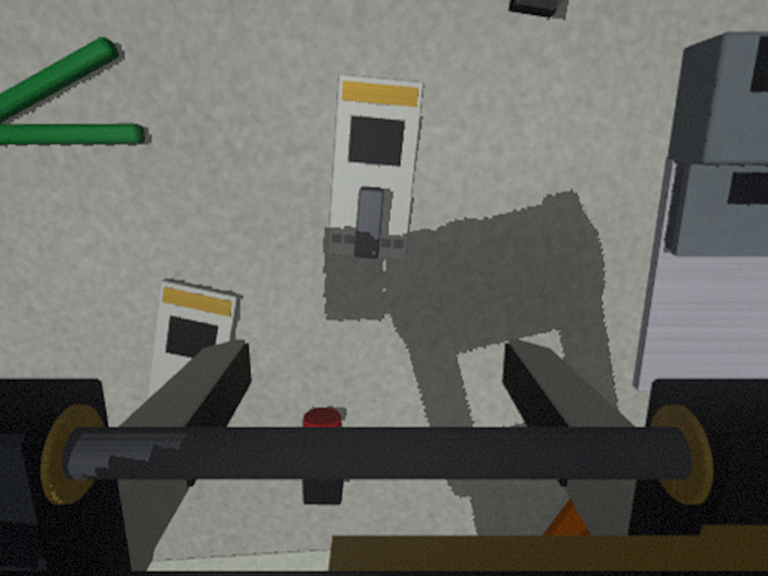

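View pics/A1z.png

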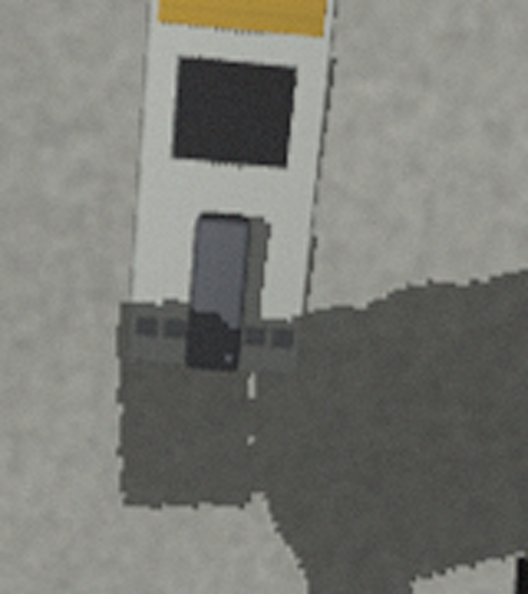

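Run:
```python
from fit import *
_,i=load('A1')
obj=[(60,28,10),(60,-28,10),(-60,-28,10),(-60,28,10)]
p,r=fit(i,np.array([(341,76),(422,83),(407,259),(330,253.6)])/1.5,obj,[633,271,0]);print(p,degrees(p[2]),r.round(1).tolist())
# grip top check
for gx in(-54,-10):
    a=p[2];print(proj(i,[p[0]+cos(a)*gx,p[1]+sin(a)*gx,44])*1.5)
g=grasp(p[0],p[1],degrees(p[2]),'A');print(g)
```

```text
[6.38544642e+02 2.70360133e+02 4.56031962e-02] 2.6128706751087183 [[-1.2, -1.0], [1.9, -0.8], [0.3, 1.7], [-0.4, 1.3]]
[368.39257003 259.71663168]
[373.65296693 190.38978036]
hit False
w 15.778346940298674 [-0.4  1.  -0.4] [607.6 269.  -23. ] 55.825
(np.float64(607.5768713182379), np.float64(268.94692343706026))
```

View pics/A_pre.png

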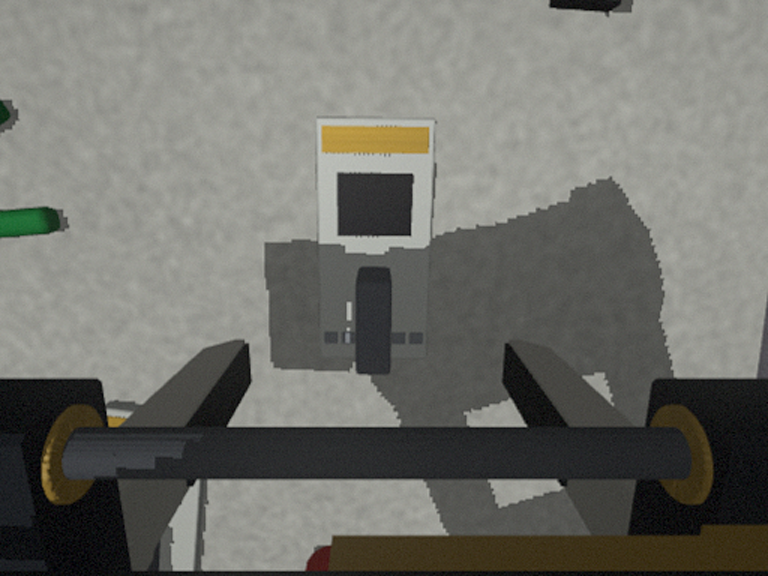

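Run:
```python
from h import *
stage(70,607.6,269,2.6,'A_st')
a,_=load('A_st');c=a[20:90,150:480];c=cv2.convertScaleAbs(c,alpha=1.8);cv2.imwrite('pics/Az.png',cv2.resize(c,None,fx=2.4,fy=4.8,interpolation=2))
```

```text
carried w 15.343520350188527 [ 0.   0.3 -1.4]
15.601494267495282 58.2333
```

View pics/A_st.png

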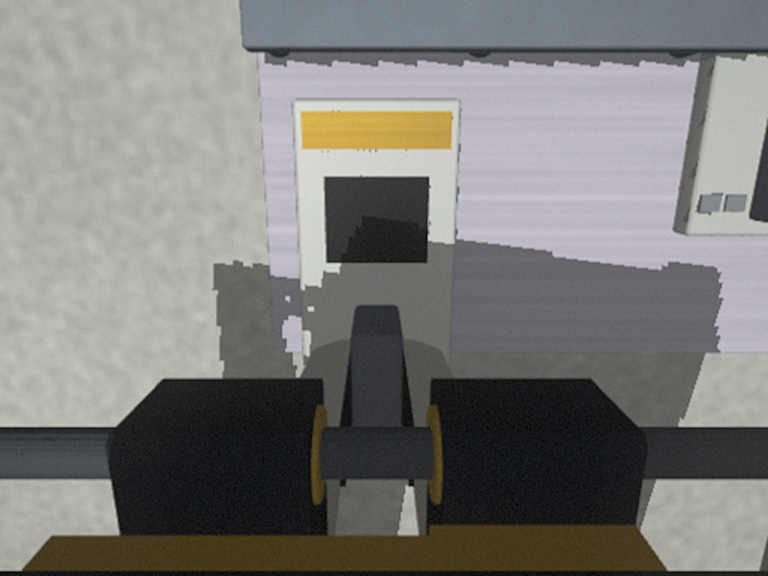

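View pics/Az.png

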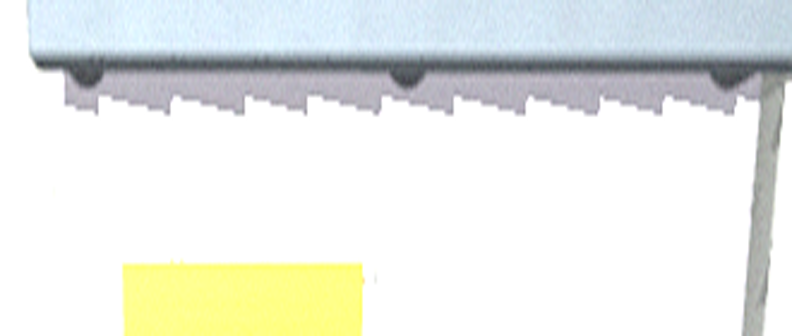

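The geometry matches slot 0: noses at (280,53) and (480,53), slab centred at 377. I'll use the same small y offset.

Run:
```python
from h import *
slide(69.5,-75,10)
slide(69.5,-1,8,speed=20,c=20)
manip.release()
s=manip.get_state()['tcp_pos']
manip.move_straight(P(s[0],s[1],80),max_speed=200)
x,y=rk(-70,20);manip.move_straight(P(x,y,120),max_speed=200)
_,i=snap('A_done');print(manip.get_state()['t'])
for sy in(-70,70):
  for n,p in(('rear L',(-60,28,20)),('rear R',(-60,-28,20)),('grip rear L',(-54,8,54)),('grip front L',(-10,8,54))):
    print(sy,n,(proj(i,[*rk(p[0],p[1]+sy),p[2]])*1.5).round())
```

```text
hit True org x -1.2 y 69.7 [ 0.1  0.  -1.1] w 15.6 59.6083
hit True org x -1.1 y 69.6 [-1.3  0.3  0.2] w 15.8 60.1
62.3833
-70 rear L [489. 275.]
-70 rear R [589. 275.]
-70 grip rear L [546. 279.]
-70 grip front L [554. 187.]
70 rear L [238. 275.]
70 rear R [338. 275.]
70 grip rear L [259. 279.]
70 grip front L [253. 187.]
```

View pics/A_done.png

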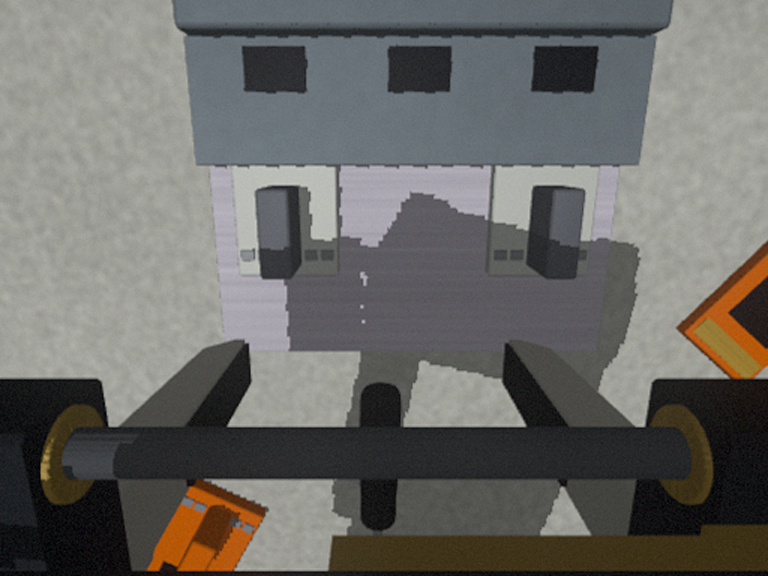

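Both modules are home, with rear edges at row 275 as predicted. For module B I'll look again before grasping, in case it has been knocked.

Run:
```python
from h import *
a=radians(-5.83);x,y=481.9+GX*cos(a),393.1+GX*sin(a)
manip.move_ptp(P(x,y,80),down(-5.83))
_,i=snap('B_pre0');print(manip.get_state()['t'])
for p in((60,28,10),(60,-28,10),(-54,8,44),(-10,8,44),(-10,-8,44)):
  print(p,(proj(i,[481.9+p[0]*cos(a)-p[1]*sin(a),393.1+p[0]*sin(a)+p[1]*cos(a),p[2]])*1.5).round())
```

```text
64.075
(60, 28, 10) [316. 118.]
(60, -28, 10) [438. 118.]
(-54, 8, 44) [359. 379.]
(-10, 8, 44) [358. 285.]
(-10, -8, 44) [396. 285.]
```

View pics/B_pre0.png

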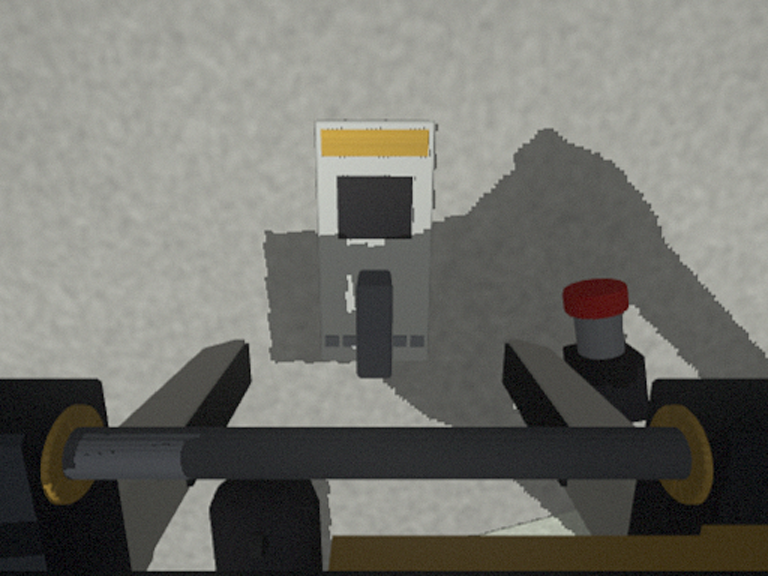

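B is undisturbed, with its grip at (375,325) between the fingers. Grasp it and stage it in front of bay1.

Run:
```python
from h import *
g=grasp(481.9,393.1,-5.83,'B')
stage(0,*g,-5.83,'B_st',zc=48)
```

```text
hit False
w 15.210096336202307 [0.5 1.1 0.1] [451.  396.3 -23. ] 66.3583
carried w 0.4537157951705749 [-0.2  0.1 -0.6]
0.5469759102347508 69.8083
```

View pics/B_st.png

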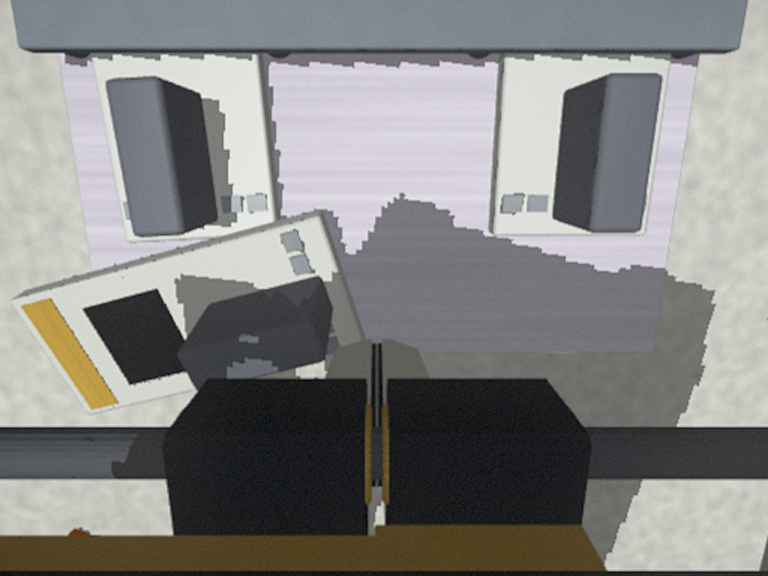

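The grip slackened during the carry, and module B fell against the shelf edge at about (180,320). I'll lift clear and look.

Run:
```python
from h import *
s=manip.get_state()['tcp_pos']
h=manip.move_straight(P(s[0],s[1],110),max_speed=120)
x,y=rk(-170,40);manip.move_straight(P(x,y,160),max_speed=200)
manip.release()
_,i=snap('B2');snap('B2s','side');print(manip.get_state()['t'])
im,_=load('B2s');c=im[150:290,190:330];cv2.imwrite('pics/B2sz.png',cv2.resize(c,None,fx=4,fy=4,interpolation=2))
```

```text
72.8
```

View pics/B2.png

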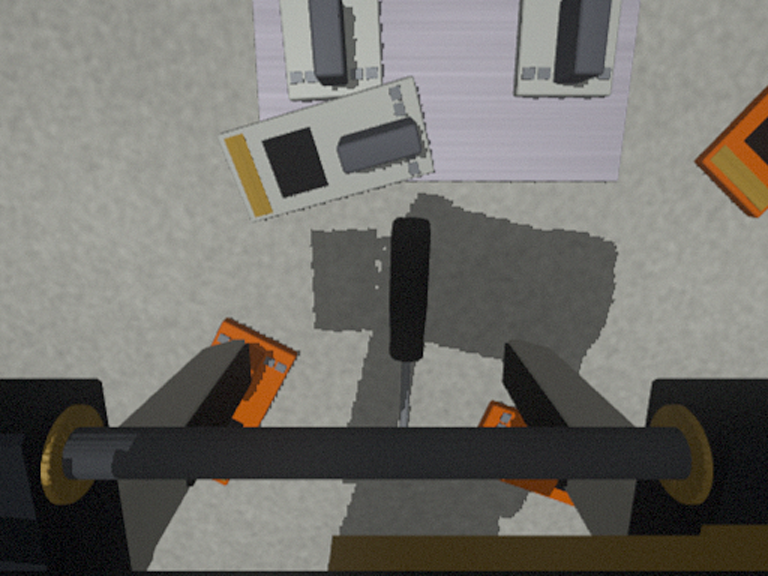

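View pics/B2sz.png

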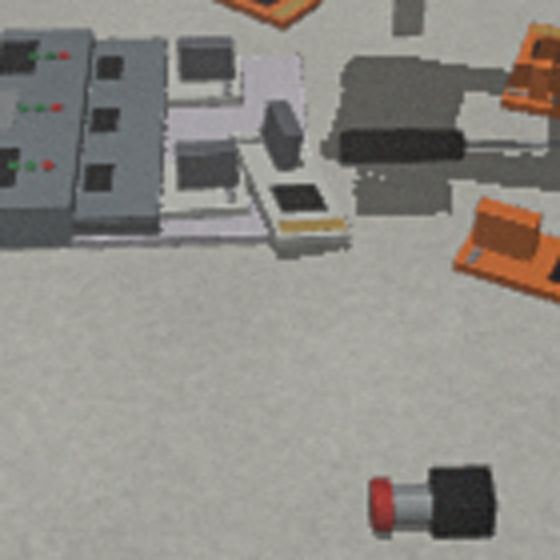

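Run:
```python
from fit import *
_,i=load('B2')
for zt in(20,):
  obj=[(60,28,zt),(60,-28,zt),(-60,-28,zt),(-60,28,zt)]
  p,r=fit(i,np.array([(254,220),(221,134),(413,76),(435,171)])/1.5,obj,[540,30,1.9]);print(zt,p,degrees(p[2]),r.round(1).tolist())
  a=p[2]
  for g in((-54,8),(-54,-8),(-10,8),(-10,-8)):
    print(g,(proj(i,[p[0]+cos(a)*g[0]-sin(a)*g[1],p[1]+sin(a)*g[0]+cos(a)*g[1],zt+34])*1.5).round())
for p in((-60,42,20),(-60,98,20)): print('A rear',(proj(i,[*rk(p[0],p[1]),p[2]])*1.5).round())
im,_=load('B2');c=im[40:160,130:310];cv2.imwrite('pics/B2z.png',cv2.resize(c,None,fx=4,fy=4,interpolation=2))
```

```text
20 [523.16280573   7.14129559   1.96796932] 112.75633605372511 [[-1.9, 2.6], [-0.7, -0.3], [0.8, -0.4], [1.3, -0.1]]
(-54, 8) [425. 138.]
(-54, -8) [417. 107.]
(-10, 8) [346. 161.]
(-10, -8) [337. 131.]
A rear [374.  93.]
A rear [278.  93.]
```

View pics/B2z.png

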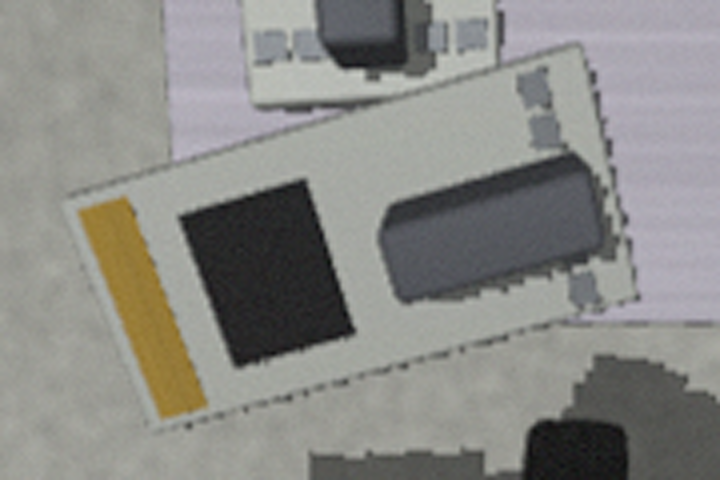

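Module B sits askew. Its grip top is about 8 mm from where a flat pose predicts, so it is probably propped on A's rear edge. I'll get its full 6-DoF pose with solvePnP.

Run:
```python
from h import *
_,i=load('B2')
zz=lambda x,y:((x+.5)/4-.5+130,(y+.5)/4-.5+40)
img=np.array([zz(157,430),zz(64,197),zz(580,43),zz(637,297),zz(605,250),zz(572,155),zz(382,232),zz(405,302)],np.float32)
# order FL FR RR RL (slab top), grip top: rear-left, rear-right, front-right, front-left
obj=np.array([(60,28,10),(60,-28,10),(-60,-28,10),(-60,28,10),(-54,8,44),(-54,-8,44),(-10,-8,44),(-10,8,44)],np.float32)
K=np.array([[i['fx'],0,i['cx']],[0,i['fy'],i['cy']],[0,0,1]])
ok,rv,tv=cv2.solvePnP(obj,img,K,None)
T=np.array(i['world_from_camera']);R=T[:3,:3]@cv2.Rodrigues(rv)[0];t=T[:3,:3]@tv[:,0]+T[:3,3]
pr=cv2.projectPoints(obj,rv,tv,K,None)[0][:,0];print((pr-img).round(1).tolist());print(R.round(3));print(t)
a=radians(RA)
for o in [(60,28,0),(60,-28,0),(-60,-28,0),(-60,28,0),(-40,0,44),(-40,0,10)]:
    w=R@np.array(o)+t;d=w[:2]-[RX,RY];print(o,'rack',(cos(a)*d[0]+sin(a)*d[1]).round(1),(-sin(a)*d[0]+cos(a)*d[1]).round(1),w[2].round(1),'world',w.round(1))
np.savez('Bpose.npz',R=R,t=t)
```

```text
[[0.30000001192092896, -0.20000000298023224], [0.30000001192092896, 0.8999999761581421], [-0.4000000059604645, 0.20000000298023224], [-0.30000001192092896, -0.6000000238418579], [-0.30000001192092896, -1.600000023841858], [3.299999952316284, 2.5], [-1.600000023841858, -1.399999976158142], [-1.399999976158142, 0.10000000149011612]]
[[-0.385 -0.903 -0.188]
 [ 0.922 -0.387 -0.03 ]
 [-0.046 -0.185  0.982]]
[524.82660458   9.11466218   4.46411257]
(60, 28, 0) rack -133.9 120.7 -3.5 world [476.4  53.6  -3.5]
(60, -28, 0) rack -81.0 135.9 6.9 world [527.   75.2   6.9]
(-60, -28, 0) rack -48.9 20.5 12.4 world [573.2 -35.3  12.4]
(-60, 28, 0) rack -101.8 5.2 2.1 world [522.7 -57.    2.1]
(-40, 0, 44) rack -89.1 31.8 49.5 world [532.  -29.   49.5]
(-40, 0, 10) rack -82.6 32.0 16.1 world [538.4 -28.   16.1]
```

Run:
```python
from h import *
_,i=load('B2');a=radians(RA)
for px in((393,220),(430,220),(411,218),(392,355),(424,360)):
    w=ray(i,(px[0]/1.5,px[1]/1.5),13);d=w[:2]-[RX,RY];print(px,(cos(a)*d[0]+sin(a)*d[1]).round(1),(-sin(a)*d[0]+cos(a)*d[1]).round(1))
z=np.load('Bpose.npz');R,t=z['R'],z['t']+[0,0,6.5]
for gx in(-32,-40):
  for y in(46,64,-46,-64):
    for dx in(-9,9):
      w=R@np.array([gx+dx,y,16])+t;d=w[:2]-[RX,RY];print(gx,y,dx,(cos(a)*d[0]+sin(a)*d[1]).round(1),(-sin(a)*d[0]+cos(a)*d[1]).round(1),w[2].round(1))
```

```text
(393, 220) -134.8 29.9
(430, 220) -134.8 6.2
(411, 218) -133.5 18.4
(392, 355) -227.6 29.7
(424, 360) -231.3 7.5
-32 46 -9 -126.9 18.5 20.1
-32 46 9 -131.7 35.9 19.2
-32 64 -9 -143.9 13.7 16.7
-32 64 9 -148.7 31.0 15.9
-32 -46 -9 -40.0 43.5 37.1
-32 -46 9 -44.8 60.9 36.2
-32 -64 -9 -23.0 48.4 40.4
-32 -64 9 -27.8 65.7 39.6
-40 46 -9 -124.8 10.8 20.4
-40 46 9 -129.6 28.2 19.6
-40 64 -9 -141.8 6.0 17.1
-40 64 9 -146.6 23.3 16.3
-40 -46 -9 -37.9 35.8 37.4
-40 -46 9 -42.7 53.2 36.6
-40 -64 -9 -20.9 40.7 40.8
-40 -64 9 -25.7 58.0 39.9
```

The screwdriver handle (rack x ≤ -134, y 6 to 30) would be under the left finger. So I'll grasp B with the tool tilted to match it, higher on the grip, and shifted clear of both the handle and A's grip.

Run:
```python
from h import *
z=np.load('Bpose.npz');R,t=z['R'],z['t']+[0,0,6.5]
Rt=np.column_stack([R[:,0],-R[:,1],-R[:,2]])
assert abs(np.linalg.det(Rt)-1)<1e-3
U,_,V=np.linalg.svd(Rt);Rt=U@V
tip=lambda m:list(R@np.array(m,float)+t+Rt[:,2]*OFF)
np.save('Rt.npy',Rt)
print(tip((-45,-5,27)))
manip.move_ptp(tip((-45,-5,75)),Rt)
_,i=snap('B3');print(manip.get_state()['t'],manip.get_state()['joints'].round())
for m in((-54,8,44),(-54,-8,44),(-10,8,44),(-10,-8,44),(-45,-5,44)):print(m,(proj(i,R@np.array(m)+t)*1.5).round())
```

```text
[np.float64(548.5694175127437), np.float64(-30.126904269898944), np.float64(4.153951297766731)]
74.4917 [ -8. -15. 116.   3.  69. -32.]
(-54, 8, 44) [345. 354.]
(-54, -8, 44) [382. 354.]
(-10, 8, 44) [343. 254.]
(-10, -8, 44) [382. 254.]
(-45, -5, 44) [375. 335.]
```

View pics/B3.png

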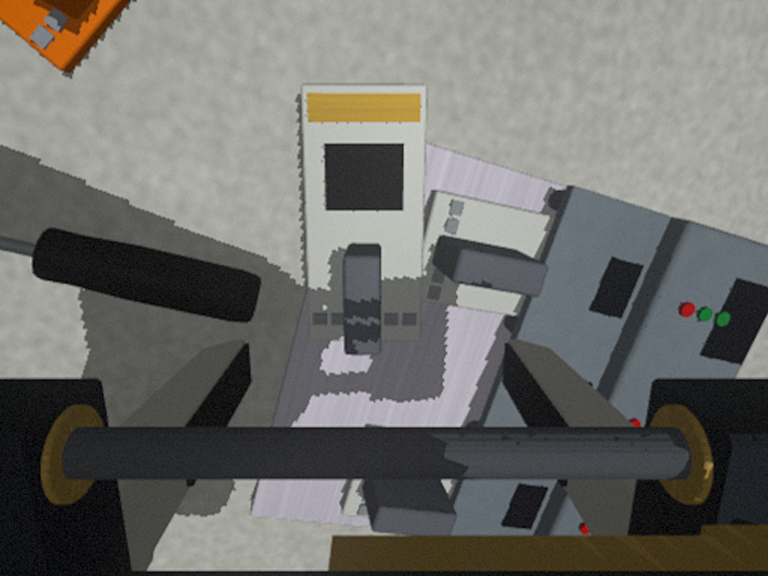

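The prediction matches: grip top at (343–382, 243–353), no side faces showing, and both fingers clear of the screwdriver and A's grip. Descending along the tool axis.

Run:
```python
from h import *
z=np.load('Bpose.npz');R,t=z['R'],z['t']+[0,0,6.5];Rt=np.load('Rt.npy')
tip=lambda m:list(R@np.array(m,float)+t+Rt[:,2]*OFF)
h=manip.move_straight(tip((-45,-5,27)),Rt,max_speed=60,contact_N=7);print('hit',h)
manip.close(45);s=manip.get_state();print('w',s['gripper_width']*93,s['ft_force'].round(1),s['t'])
snap('B4')
if s['gripper_width']*93>12:
    p=s['tcp_pos'];h=manip.move_straight(p+[0,0,15],Rt,max_speed=60);s=manip.get_state();print('w',s['gripper_width']*93,s['ft_force'].round(1))
    b=np.array(p)+[0,0,35];a=radians(RA);b[:2]-=60*np.array([cos(a),sin(a)])
    manip.move_straight(list(b),Rt,max_speed=120);s=manip.get_state();print('w',s['gripper_width']*93,s['tcp_pos'],s['t'])
    snap('B5')
```

```text
hit False
w 15.916524781234019 [-0.3 -1.1  0.4] 76.625
w 15.519502808122494 [-1.4  0.1 -1.8]
w 15.685586942418535 [489.37430732 -37.62149883  39.15106302] 77.75
```

View pics/B4.png

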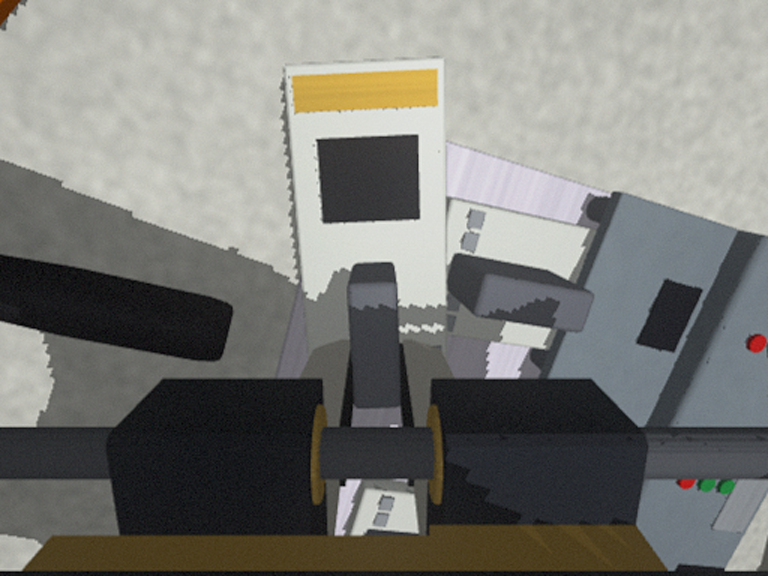

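View pics/B5.png

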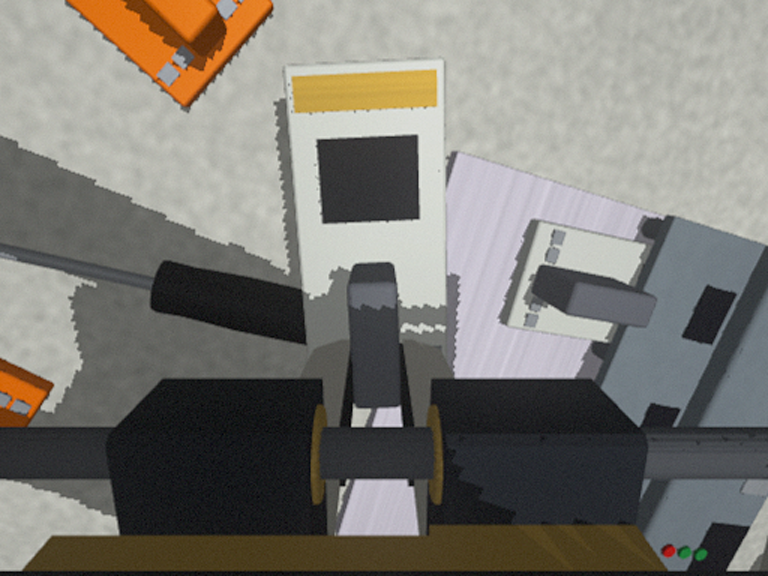

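B is held, 15.7 mm wide. I'll raise it, turn it upright at the rack yaw, then stage it in front of bay1.

Run:
```python
from h import *
Rt=np.load('Rt.npy')
s=manip.get_state()['tcp_pos']
x,y=rk(-180,0)
manip.move_straight([x,y,95-OFF],Rt,max_speed=120)
R1=down(60);manip.move_straight(P(x,y,95),R1,max_speed=120)
manip.move_straight(P(x,y,95),down(RA),max_speed=120)
s=manip.get_state();print(s['gripper_width']*93,s['t'],s['ft_force'].round(1))
x,y=rk(-80-45,0);manip.move_straight(P(x,y,27+16),down(RA),max_speed=120)
s=manip.get_state();print(s['gripper_width']*93,s['t'])
a,i=snap('B6');c=a[10:240,150:350];cv2.imwrite('pics/B6z.png',cv2.resize(c,None,fx=3,fy=2.6,interpolation=2))
```

```text
15.83841188839914 80.6 [ 0.7 -0.4 -1.7]
16.014520748914826 81.3833
```

View pics/B6.png

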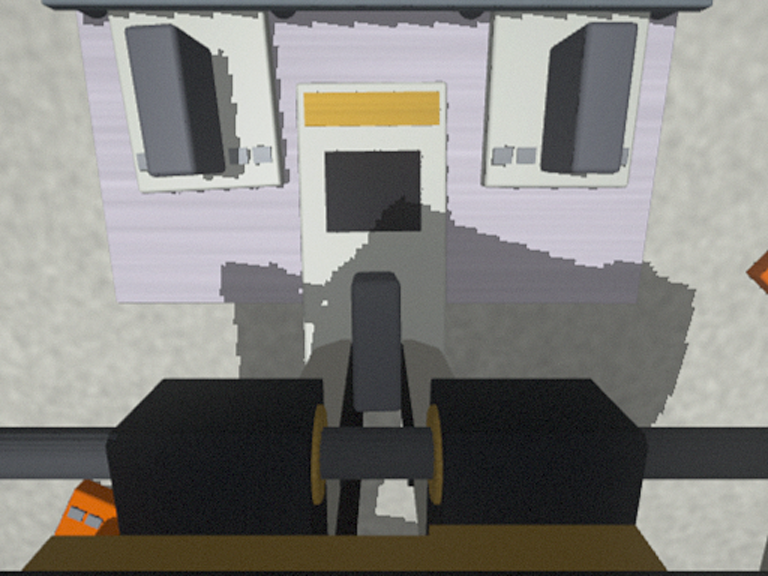

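View pics/B6z.png

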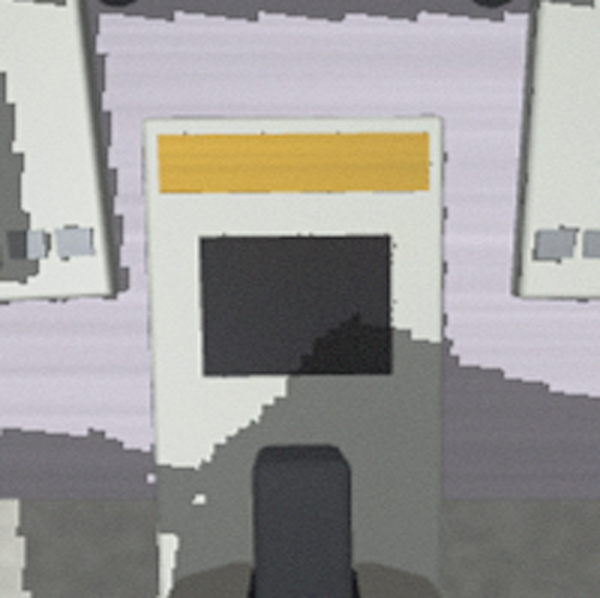

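Run:
```python
from h import *
_,i=load('B6');T=np.array(i['world_from_camera']);a=radians(RA)
def pt(u,v,dep):
    c=np.array([(u-i['cx'])/i['fx']*dep,(v-i['cy'])/i['fy']*dep,dep]);w=T[:3,:3]@c+T[:3,3];d=w[:2]-[RX,RY]
    return (cos(a)*d[0]+sin(a)*d[1]).round(1),(-sin(a)*d[0]+cos(a)*d[1]).round(1),w[2].round(1)
for v,l,r in((55.8,199,297.2),(140,200.6,297.3),(225,202.4,297.7)):
    dep=56*i['fx']/(r-l);print(v,pt(l,v,dep),pt(r,v,dep),'expected z26:',[ (lambda w:((-sin(a)*(w[0]-RX)+cos(a)*(w[1]-RY)).round(1),(cos(a)*(w[0]-RX)+sin(a)*(w[1]-RY)).round(1)))(ray(i,(u,v),26)) for u in(l,r)])
# same for C_st reference
_,i=load('C_st');T=np.array(i['world_from_camera'])
for v,l,r in((109/1.5,294/1.5,461/1.5),(350/1.5,302/1.5,451/1.5)):
    dep=56*i['fx']/(r-l);print('C',pt(l,v,dep),pt(r,v,dep))
```

```text
55.8 (np.float64(-22.6), np.float64(29.9), np.float64(12.7)) (np.float64(-22.5), np.float64(-26.1), np.float64(12.8)) expected z26: [(np.float64(27.9), np.float64(-24.5)), (np.float64(-24.4), np.float64(-24.4))]
140 (np.float64(-69.3), np.float64(29.4), np.float64(22.0)) (np.float64(-69.2), np.float64(-26.6), np.float64(22.2)) expected z26: [(np.float64(28.8), np.float64(-68.9)), (np.float64(-26.1), np.float64(-68.8))]
225 (np.float64(-117.8), np.float64(28.7), np.float64(32.0)) (np.float64(-117.8), np.float64(-27.3), np.float64(32.1)) expected z26: [(np.float64(29.6), np.float64(-120.0)), (np.float64(-28.3), np.float64(-120.0))]
C (np.float64(-17.6), np.float64(-41.3), np.float64(22.0)) (np.float64(-17.6), np.float64(-97.3), np.float64(22.0))
C (np.float64(-103.1), np.float64(-41.0), np.float64(24.6)) (np.float64(-103.1), np.float64(-97.0), np.float64(24.6))
```

B is pitched about 9° nose-down in the pads. I'll set it down flat on the shelf, release it, and regrasp lower.

Run:
```python
from h import *
x,y=rk(-125,0);manip.move_straight(P(x,y,53),down(RA),max_speed=100)
x,y=rk(-106,-1);manip.move_straight(P(x,y,53),down(RA),max_speed=100)
h=manip.move_straight(P(x,y,39),down(RA),max_speed=30,contact_N=15);s=manip.get_state();print(h,s['tcp_pos'],s['ft_force'].round(1))
manip.release();manip.move_straight(P(x,y,80),max_speed=150)
_,i=snap('B7');print(manip.get_state()['t'])
```

```text
False [519.29914999 -63.75927418   2.05626205] [-1.4 -0.1  1. ]
84.4
```

View pics/B7.png

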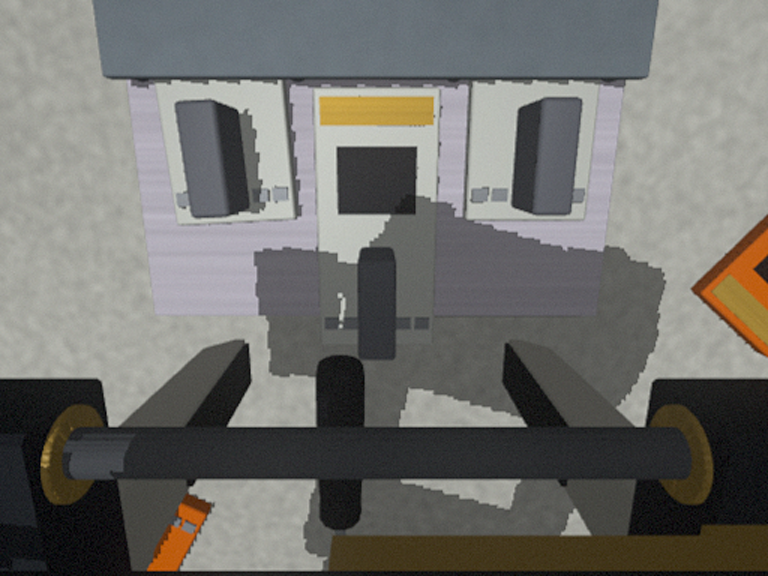

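B now lies flat on the shelf, front end at row 88 between the noses at (300,80) and (455,80). Regrasp low and slide it in partway.

Run:
```python
from h import *
_,i=load('B7');a=radians(RA)
def inr(px,z):
    w=ray(i,(px[0]/1.5,px[1]/1.5),z);d=w[:2]-[RX,RY];return (cos(a)*d[0]+sin(a)*d[1]).round(1),(-sin(a)*d[0]+cos(a)*d[1]).round(1)
print('B',[inr(p,20) for p in((314,88),(440,88),(434,345),(322,345))])
print('grip',[inr(p,54) for p in((359,248),(395,248),(359,358),(395,358))])
print('A',[inr(p,20) for p in((180,224),(297,218))],'C',[inr(p,20) for p in((467,219),(585,220))],'noses',[inr((p,83),11) for p in(143,300,455,612)])
x,y=rk(-95,0);h=manip.move_straight(P(x,y,24),down(RA),max_speed=100,contact_N=8);print(h)
manip.close(45);s=manip.get_state();print(s['gripper_width']*93,s['ft_force'].round(1),s['t'])
snap('B8')
```

```text
B [(np.float64(-3.5), np.float64(26.6)), (np.float64(-3.5), np.float64(-28.0)), (np.float64(-122.1), np.float64(-29.0)), (np.float64(-122.1), np.float64(26.5))]
grip [(np.float64(-67.6), np.float64(6.5)), (np.float64(-67.6), np.float64(-7.8)), (np.float64(-114.7), np.float64(7.0)), (np.float64(-114.7), np.float64(-8.3))]
A [(np.float64(-62.3), np.float64(90.6)), (np.float64(-59.5), np.float64(36.2))] C [(np.float64(-59.9), np.float64(-42.4)), (np.float64(-60.4), np.float64(-97.0))] noses [(np.float64(-0.3), np.float64(104.2)), (np.float64(-0.2), np.float64(33.8)), (np.float64(-0.2), np.float64(-35.7)), (np.float64(-0.2), np.float64(-106.2))]
False
15.987603469743327 [ 0.1 -0.3  0.1] 86.2917
```

View pics/B8.png

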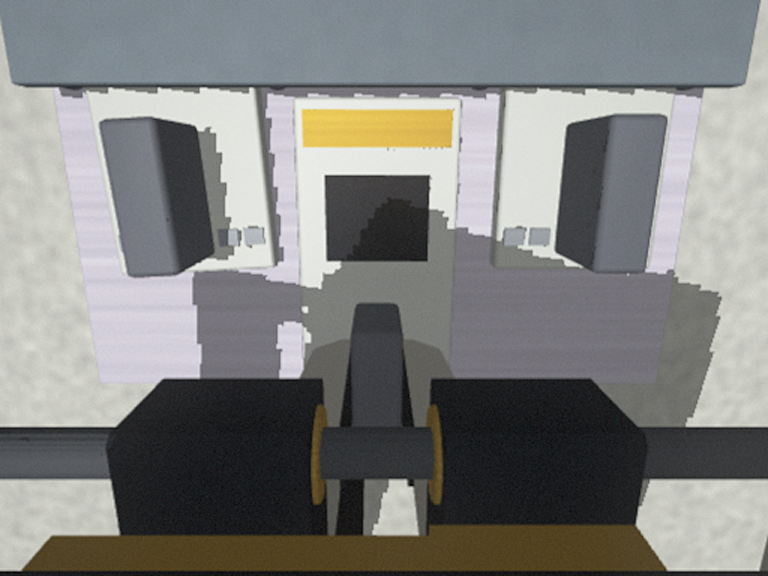

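Run:
```python
from h import *
GXb=-32
x,y=rk(-95,-0.4);manip.move_straight(P(x,y,25),down(RA),max_speed=40)
x,y=rk(-38+GXb,-0.4);h=manip.move_straight(P(x,y,25),down(RA),max_speed=40,contact_N=12)
s=manip.get_state();a=radians(RA);d=s['tcp_pos'][:2]-[RX,RY];print(h,(cos(a)*d[0]+sin(a)*d[1]).round(1),s['ft_force'].round(1),s['gripper_width']*93,s['t'])
snap('B9')
```

```text
False -70.1 [-0.2  0.3 -1.9] 15.450490144586208 87.3667
```

View pics/B9.png

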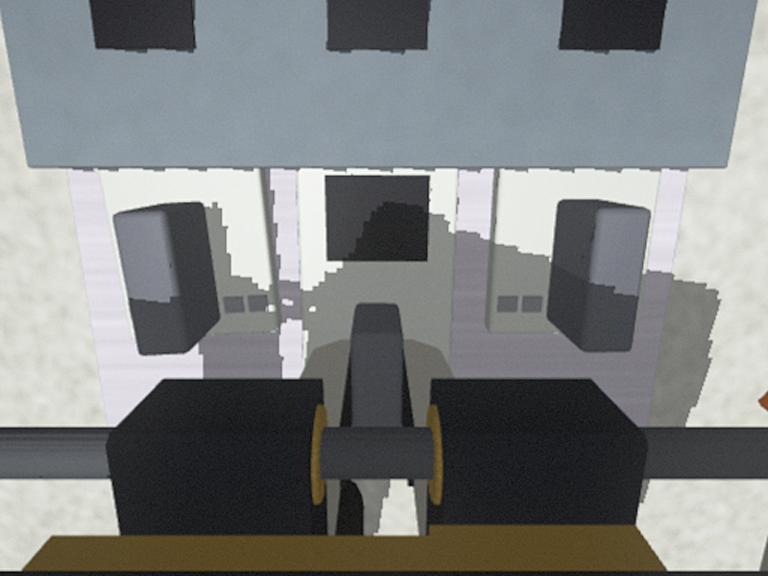

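Run:
```python
from h import *
x,y=rk(-70,-0.4);manip.release();manip.move_straight(P(x,y,75),max_speed=150)
manip.close(20)
x,y=rk(-112,-0.4);manip.move_straight(P(x,y,75),max_speed=200)
h=manip.move_straight(P(x,y,24),max_speed=100,contact_N=8);print(h)
x,y=rk(-56,-0.4);h=manip.move_straight(P(x,y,24),down(RA),max_speed=40,contact_N=15)
s=manip.get_state();a=radians(RA);d=s['tcp_pos'][:2]-[RX,RY];print(h,(cos(a)*d[0]+sin(a)*d[1]).round(1),s['ft_force'].round(1),s['t'])
x,y=rk(-100,-0.4);manip.move_straight(P(x,y,24),max_speed=100)
manip.move_straight(P(x,y,80),max_speed=200)
x,y=rk(-75,0);manip.move_straight(P(x,y,140),max_speed=200)
im,i=snap('D1');print(manip.get_state()['t'])
for sy in(-70,0,70):print((proj(i,[*rk(-60,sy+28),20])*1.5).round(),(proj(i,[*rk(-60,sy-28),20])*1.5).round())
c=im[60:230,110:400];cv2.imwrite('pics/D1z.png',cv2.resize(c,None,fx=2.7,fy=2.7,interpolation=2))
```

```text
False
True -64.1 [-2.8 -0.2  1.1] 92.7583
94.225
[448. 259.] [542. 259.]
[331. 259.] [425. 259.]
[213. 259.] [307. 259.]
```

View pics/D1z.png

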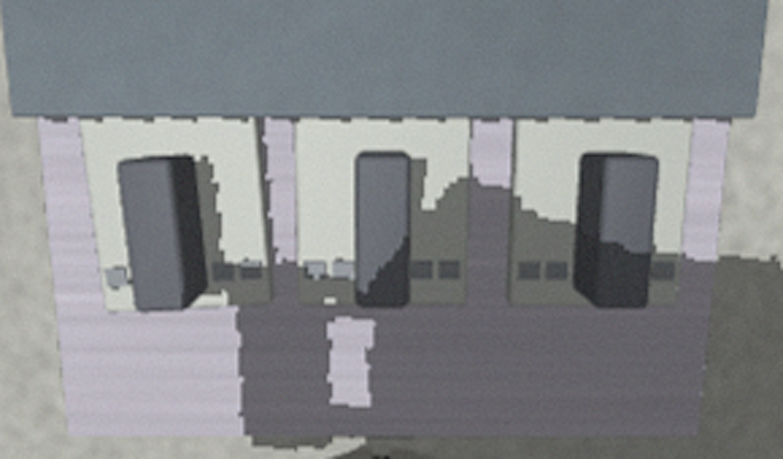

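B and C are home. A was skewed by about 3° when B fell, still inside tolerance at roughly 3 mm, but I'll straighten it for margin: nudge its grip towards +y and push it from behind.

Run:
```python
from h import *
a=radians(RA)
def st(h):
    s=manip.get_state();d=s['tcp_pos'][:2]-[RX,RY];print(h,(cos(a)*d[0]+sin(a)*d[1]).round(1),(-sin(a)*d[0]+cos(a)*d[1]).round(1),s['ft_force'].round(1),s['t'])
def go(x,y,z,v=150,c=None):
    X,Y=rk(x,y);h=manip.move_straight(P(X,Y,z),down(RA),max_speed=v,contact_N=c);return h
go(-46,31,75,200);h=go(-46,31,27,100,8);st(h)
h=go(-46,46,27,25,10);st(h)
go(-46,32,27,100);go(-46,32,80,200)
go(-85,69.5,80,200);h=go(-85,69.5,24,120,8);st(h)
h=go(-56,69.5,24,30,15);st(h)
go(-90,69.5,24,100);go(-90,69.5,80,200);go(-75,0,140,200)
im,i=snap('D2');print(manip.get_state()['t'])
c=im[60:230,110:400];cv2.imwrite('pics/D2z.png',cv2.resize(c,None,fx=2.7,fy=2.7,interpolation=2))
```

```text
False -45.8 30.9 [-0.8 -0.5  0.6] 95.4
False -46.0 46.1 [ 0.1 -0.1 -0.2] 96.15
False -84.7 69.3 [-0.1  0.   0.3] 97.8917
True -64.1 69.5 [-2.8 -0.4  2.3] 98.6
100.1083
```

View pics/D2z.png

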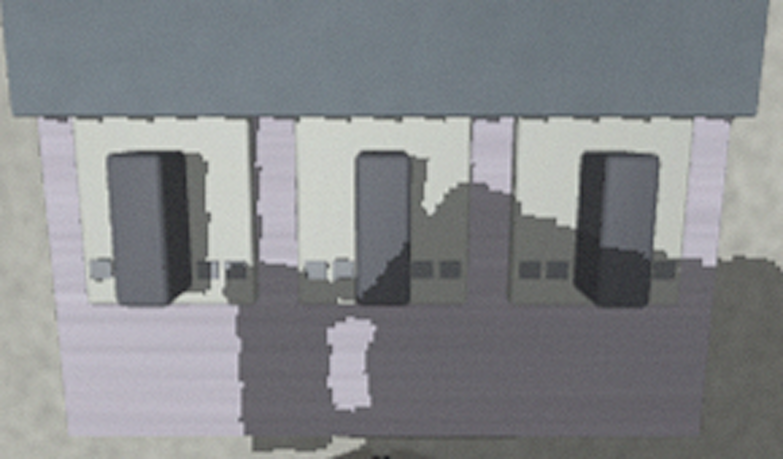

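All three are now straight and home: rear edges in line, and A and B stopped at the same -64.1 mm push contact. Next, the selector: check, grip, turn 90° clockwise.

Run:
```python
from h import *
x,y=rk(-120,0);manip.move_straight(P(x,y,160),max_speed=250)
manip.release()
manip.move_ptp(P(443.7,-408.5,118),down(97.6))
snap('S1')
print(manip.get_state()['joints'].round(1),manip.get_state()['t'])
```

```text
[-45.    0.3  98.6   0.   81.1 -52.6] 103.875
```

View pics/S1.png

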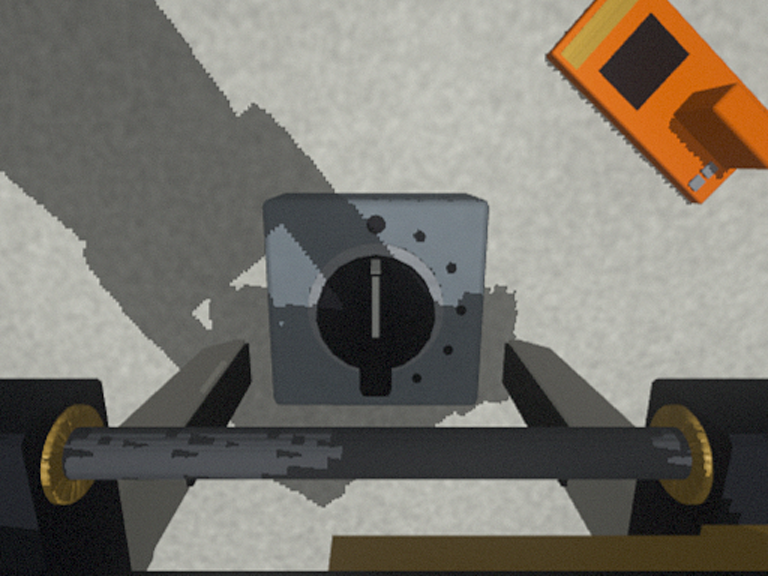

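Still off: the pointer is vertical and aimed at the big dot (376,224). Turning exactly 90° clockwise.

Run:
```python
from h import *
h=manip.move_straight(P(443.7,-408.5,68),down(97.6),max_speed=60,contact_N=8);print(h)
manip.close(25);s=manip.get_state();print(s['gripper_width']*93)
q=np.array(s['joints']);q0=q[5]
for d in (30,60,90):
    q[5]=q0+d;manip.move_j(list(q));s=manip.get_state();print(s['joints'][5]-q0,s['wrist_torque'].round(2),s['gripper_width']*93)
manip.dwell(.3);manip.release()
manip.move_straight(P(443.7,-408.5,120),max_speed=120);manip.dwell(.2)
snap('S2');print(manip.get_state()['t'])
```

```text
False
13.776459390580369
29.807986753303922 [ 0.04 -0.37 -0.07] 13.994196267976042
59.722515092443345 [-0.32 -0.92 -0.1 ] 13.596884563646638
89.7177940992394 [-0.75 -0.63 -0.08] 13.826810098098482
110.2
```

View pics/S2.png

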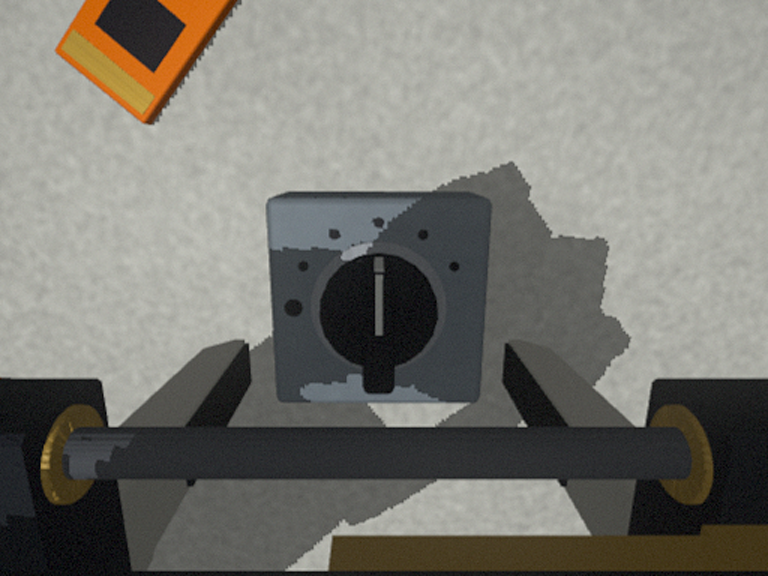

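The pointer (379,335)→(379,258) aims at the fourth dot (379,222), three clicks from the big one. One last check of the rack with the top camera before handing in.

Run:
```python
from h import *
manip.move_straight(P(400,-408.5,220),max_speed=200)
x,y=rk(-75,0);manip.move_ptp(P(x,y,160),down(RA))
im,i=snap('F1');t,_=snap('F2','top')
c=cv2.resize(im[40:240,100:410],None,fx=2,fy=2,interpolation=2);c2=cv2.resize(t[90:310,90:440],(620,390),interpolation=2)
cv2.imwrite('pics/F.png',c);cv2.imwrite('pics/Ft.png',c2)
for sy in(-70,0,70):print([(proj(i,[*rk(-60,sy+e),20])-[100,40])*2 for e in(28,-28)])
```

```text
[array([389.04566237, 257.19949551]), array([506.15293523, 257.12273533])]
[array([242.60706081, 257.29548146]), array([359.76278843, 257.21868952])]
[array([ 96.10785697, 257.39150714]), array([213.31206943, 257.31468342])]
```

View pics/F.png

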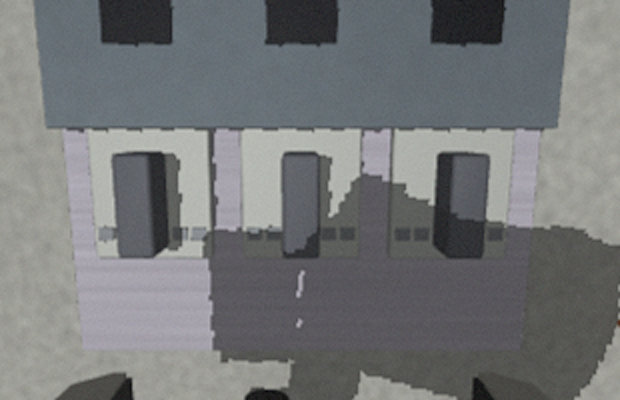

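View pics/Ft.png

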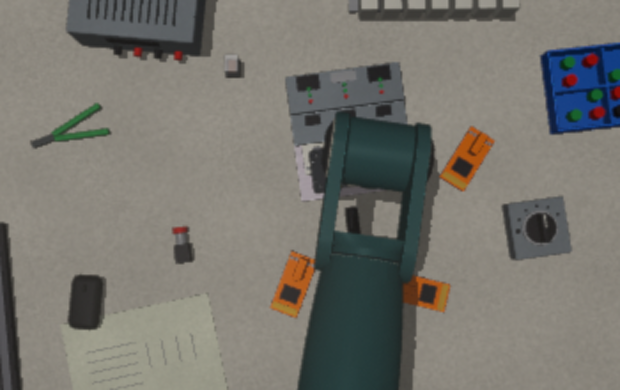

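All three rear edges sit at row 257, exactly as predicted for fully home. The pointer is three clicks along and the bystanders are where they were.

Run:
```python
from h import *
ticket.hand_in();print(manip.get_state()['t'])
```

```text
the job is handed in; nothing more can be done
the job is handed in; nothing more can be done
```

The rack is ready and the job is handed in. I turned the selector to its end stop, fitted the three white modules one per slot, then turned the selector three clicks clockwise. No verdict is given at hand-in. I left the orange look-alikes alone.

**Last checks**
- **Modules:** the rear edges of all three sit exactly where the calibration predicts for fully home, and all three lie straight.
- **Selector:** the pointer aims at the fourth dot, three clicks from the big end-stop dot.
- **Bystanders:** the screwdriver, pliers, push button, relay and mouse show no visible movement in the last top view.
- **Time:** about 113 s of the 210 s allowed; the last clock reading was 110 s, just before the final look.

**What disagreed or went wrong**
- **Finger tips:** they are really about 37 mm above the reported TCP. The first selector grasp closed on air; I measured the offset by touching the bench and corrected for it.
- **Dropped module:** the grip slackened while carrying the third module. It fell on the shelf and skewed the left-hand module by about 3°. I regrasped it, set it flat, regrasped it again and pushed it home, then straightened the left-hand one.

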